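Load the tube labeller's chute and start it

ROBOT

A 7-joint arm with a two-finger parallel gripper is mounted at the origin on the work surface. World frame = base frame: x ahead of the robot, y to its left, z up, the work surface at z = 0. Lengths are in m, angles in rad, forces in N, time in s.
With the tool pointing down it reaches from about 0.4 to 0.85 m from the base axis. Payload 10.4 kg.
Tool frame: the origin (TCP) lies midway between the tips of the shut fingers; the grasp point (between the pads) lies 19 mm behind it; z points along the fingers, y is the direction in which the jaws open and shut (so a half turn about z gives the same grasp; the last joint's range is limited). The gripper opens to 85 mm and grips with 20 to 120 N. Pads are 22 mm wide; open, the fingers measure 114 mm over their backs; the gripper's body (76 mm by 85 mm) begins 54 mm behind the grasp point. The pads swing forward as they close: fully open they stand 13 mm farther back than shut.
Start: joints at [-1.362, 0.332, -0.065, 1.46, 0.022, 1.35, -0.088], TCP at [0.144, 0.608, 0.193] pointing down, gripper open.
Joint ranges: [-2.6, 2.6], [-0.5, 2.12], [-1.47, 1.34], [0.16, 2.42], [-1.27, 4.41], [0.06, 2.06], [-2.6, 2.6]. Speed limits (rad/s): [2.22, 2.22, 2.79, 2.79, 3.14, 3.14, 3.14].

INTERFACE

Orientations are given as a unit quaternion [x, y, z, w].
In Python, from workcell import manip, camera, camera_info, workorder, nets gives the robot as it stands.
- The arm moves only by the tool apply_moves, never from a script. Its argument "commands" is a list of rows, each a list of 5 numbers: the shift along the tool's x, y, z in m, then the turn about the tool's z in degrees, then the gripper command: -1 is fully open, 1 is shut, values between are in proportion. A call has 1 to 5 rows; each row shifts and turns the pose as measured when the row begins, along the tool's axes as they then stand; what a row does not reach is not made up. A row lasts 1/12 s, in which the tool goes at most 41.7 mm and 7.16 degrees, less where a joint would pass 70% of its speed; a pose out of reach is approached as far as the arm can. A call is refused whole if a number of a shift passes 0.0417 or a number of a turn 7.16, either way. A call with a gripper value outside its range is refused whole. The fingers move at their own pace and stop on an object; "squeeze" is the grip in N (left out, the last holds). Time passes only in rows, so rows that do not move let the fingers close. It gives the time, the measured TCP pose, the force and the opening at its end, in the units of the state.
- manip.get_obs(): the state, without advancing time (a new reading comes with each control period).
- camera(name): name is "side" or "top" or "wrist"; returns (picture, depth): 384x512x3 uint8, red, green, blue; 384x512 float32, m along the optical axis (not along the pixel's ray), 0 where there is no reading.
- camera_info(name): a dict with "camera_matrix" (3x3 intrinsics, pixels), "k1" (the pictures are not rectified: a ray, as slopes to the right and down, at radius r is drawn at 1 + k1 r^2 times it, then the intrinsics apply), "xyz" and "rotation" of the camera in the world; the wrist camera has in their place "T_tool_cam" (4x4, takes a point from camera to tool coordinates, whose origin is the TCP and whose axes are the flange's). Camera axes: x right, y down, z forward; pixel columns grow to the right and rows downward; lengths in m; the calibration is good to about 2 mm. A picture is of the moment at which its call begins: read the wrist's pose just before it. camera_info takes no time and is no camera call.
- workorder.hand_in(): hands the job in, once; it reports no verdict.
Trained networks look in the newest picture that a camera, given by its name, has taken for a name from the list of things; names that differ only in an ending like _2 or _b are one class to them, and where a whole thing is asked for, a point or a joint stands for the part that bears it (a point fixed in the world has none). Each returns a list of dicts, best first, with "conf" (0 to 1); they miss things now and then, are a little off and sometimes report something else, mostly with a low value. They report only what shows in the picture. A call takes as long as a camera call.
- nets.look_for(camera, thing): "rect" ([left, top, width, height] in pixels, round what is visible of it).
- nets.place_of(camera, thing): "xy" ([column, row] in pixels: a listed point, or the origin of a listed thing).
The state is a dict: "clock": time; "joint_pos": joint angles; "joint_velocities": joint speeds; "tau": joint torques, N m; "position": TCP position; "ee_rot": TCP orientation; "ft_force": force on the tool from outside, world axes, zero at the start; "torque": the same for the moment, N m; "grip_width": opening from 0.0 (shut) to 1.0 (fully open).
Only numpy, scipy, OpenCV 4.12 (cv2) and the standard library are available. Lean on these libraries where they do the work, as an engineer would, in place of code of your own. Each camera call takes 0.05 s, during which the arm holds its last target. There are 200 camera calls.

TASK

Swing the yellow keeper bar at the top of the labeller's chute clear of the slot, then take every sample tube out of the grey bin, one at a time, and hang it in the sloping slot cap up, so that all of them slide down in a row towards the stop. Then swing the keeper bar fully shut across the slot behind them and, only once it is shut, press the green start button. Leave the bottles and the beaker where they stand.

Things in the scene. Friction and masses are not known exactly. Their poses are not given: they have to be found in the camera images.
- cap0 (a point): first sample tube, lying in the bin: white round body 20 mm across, round tail, solid square blue cap 32 x 32 mm, 22 mm tall. Point at the cap's centre; x axis along the tube towards the cap's outer end: cap x = -11 to 11, body from -11 to the tail at -57 mm. About 25 g, nearly all in the cap, so it lies level, cap centre 16 mm over the bin floor. May be absent
- cap1 (a point): second sample tube, lying in the bin: white round body 20 mm across, round tail, solid square blue cap 32 x 32 mm, 22 mm tall. Point at the cap's centre; x axis along the tube towards the cap's outer end: cap x = -11 to 11, body from -11 to the tail at -57 mm. About 25 g, nearly all in the cap, so it lies level, cap centre 16 mm over the bin floor. May be absent
- cap2 (a point): third sample tube, lying in the bin: white round body 20 mm across, round tail, solid square blue cap 32 x 32 mm, 22 mm tall. Point at the cap's centre; x axis along the tube towards the cap's outer end: cap x = -11 to 11, body from -11 to the tail at -57 mm. About 25 g, nearly all in the cap, so it lies level, cap centre 16 mm over the bin floor. May be absent
- cap3 (a point): fourth sample tube, lying in the bin: white round body 20 mm across, round tail, solid square blue cap 32 x 32 mm, 22 mm tall. Point at the cap's centre; x axis along the tube towards the cap's outer end: cap x = -11 to 11, body from -11 to the tail at -57 mm. About 25 g, nearly all in the cap, so it lies level, cap centre 16 mm over the bin floor. May be absent
- cap4 (a point): fifth sample tube, lying in the bin: white round body 20 mm across, round tail, solid square blue cap 32 x 32 mm, 22 mm tall. Point at the cap's centre; x axis along the tube towards the cap's outer end: cap x = -11 to 11, body from -11 to the tail at -57 mm. About 25 g, nearly all in the cap, so it lies level, cap centre 16 mm over the bin floor. May be absent
- cap5 (a point): sixth sample tube, lying in the bin: white round body 20 mm across, round tail, solid square blue cap 32 x 32 mm, 22 mm tall. Point at the cap's centre; x axis along the tube towards the cap's outer end: cap x = -11 to 11, body from -11 to the tail at -57 mm. About 25 g, nearly all in the cap, so it lies level, cap centre 16 mm over the bin floor. May be absent
- chute: slotted steel plate sloping down at 25 degrees to a black stop. Origin on its top face, on the slot's centre line at the open upper end, 185 mm over the bench; x downhill along the slot, z square to the face, y left looking downhill. Plate 4 mm thick, 92 mm wide; slot 24 mm wide, with flared guides below the plate at x = -29 to 0 mm; stop face at x = 292 mm. A thin red rod over the midline (x over 108 mm, 25 mm above the face) keeps queued caps down
- chute_load (a point): point on the slot's centre line on the plate's top face, 60 mm downhill of the open upper end (axes as the chute's): tubes may be put in here from above, or slid in from the open end. A tube hangs body through the slot, cap on the plate, cap centre 11 mm over the face, and slides down by itself to queue at the stop; six caps fill chute x = 100 to 292 mm
- gate (a joint): yellow keeper bar on an upright pin at the chute's left: 0 = shut (level across the slot), grows to 1.75 rad as its free end swings downhill and left, clear of the slot (along the chute's left side at 1.57); stays where left, needs 1 to 2 N at the knob. Bar 10 mm wide, 12 mm high; shut, it crosses at chute x = 35 mm, its underside 13 mm over the plate
- gate_knob (a point): middle of the upright black knob at the free end of the keeper bar: 16 mm across, 42 mm tall (21 mm up and down from this point), top 235 mm above the bench; the bar's top is 19 mm below this point
- gate_hinge (a point): the keeper bar's upright hinge pin, at mid-height of the bar; the knob swings round it at 122 mm radius, counter-clockwise from above to open; axes: x downhill (level), z up
- start (a joint): green start button's travel: 0 out, 6 mm fully pressed; springs back; about 5 N
- start_top (a point): centre of the green start button's top, 30 mm across, on a white console left of the chute, about 78 mm above the bench; pressed straight down
- bin: shallow grey open bin 250 x 400 mm, walls 4 mm thick and 24 mm high, floor 4 mm thick; origin under its centre, x and y along its sides (y the long one); fixed
- bottle_a: clear glass bottle with blue cap, 72 mm across, 150 mm tall, a bystander; origin under its centre
- bottle_b: amber bottle with blue cap, 60 mm across, 120 mm tall, a bystander; origin under its centre
- beaker: glass beaker, 72 mm across, 90 mm tall, a bystander; origin under its centre

How it is judged:
On the way, in this order (a step that is already met when the one before it is completed fails the run):
1. the keeper bar is swung clear of the slot (value of joint gate above 1.2 rad), for 0.2 s.
2. every tube hangs in the slot, cap up, released (x of cap0 in the frame of chute between 0.045 and 0.288 m and y of cap0 in the frame of chute between -0.006 and 0.006 m and z of cap0 in the frame of chute between 0.005 and 0.017 m and angle between each of cap0, cap1, cap2, cap3, cap4, cap5's own x axis and vertical below 0.62 rad and x of cap1 in the frame of chute between 0.045 and 0.288 m and y of cap1 in the frame of chute between -0.006 and 0.006 m and z of cap1 in the frame of chute between 0.005 and 0.017 m and x of cap2 in the frame of chute between 0.045 and 0.288 m and y of cap2 in the frame of chute between -0.006 and 0.006 m and z of cap2 in the frame of chute between 0.005 and 0.017 m and x of cap3 in the frame of chute between 0.045 and 0.288 m and y of cap3 in the frame of chute between -0.006 and 0.006 m and z of cap3 in the frame of chute between 0.005 and 0.017 m and x of cap4 in the frame of chute between 0.045 and 0.288 m and y of cap4 in the frame of chute between -0.006 and 0.006 m and z of cap4 in the frame of chute between 0.005 and 0.017 m and x of cap5 in the frame of chute between 0.045 and 0.288 m and y of cap5 in the frame of chute between -0.006 and 0.006 m and z of cap5 in the frame of chute between 0.005 and 0.017 m and value of joint gate above 1 rad and contact force between the fingers and anything else below 0.3 N), for 0.3 s.
3. the keeper bar is shut behind them (value of joint gate below 0.15 rad), for 0.2 s.
4. the start button is pressed (value of joint start above 0.004 m), for 0.05 s.
At the end, for the whole second after the job is handed in: Every tube hangs in the slot cap up (cap centre within 6 mm of its line, 5 to 17 mm over the plate, 45 to 288 mm from its upper end, axis within 36 degrees of upright), at rest and released; keeper bar below 0.15 rad; button pressed after that and out again (x of cap0 in the frame of chute between 0.045 and 0.288 m and y of cap0 in the frame of chute between -0.006 and 0.006 m and z of cap0 in the frame of chute between 0.005 and 0.017 m and angle between each of cap0, cap1, cap2, cap3, cap4, cap5's own x axis and vertical below 0.62 rad and x of cap1 in the frame of chute between 0.045 and 0.288 m and y of cap1 in the frame of chute between -0.006 and 0.006 m and z of cap1 in the frame of chute between 0.005 and 0.017 m and x of cap2 in the frame of chute between 0.045 and 0.288 m and y of cap2 in the frame of chute between -0.006 and 0.006 m and z of cap2 in the frame of chute between 0.005 and 0.017 m and x of cap3 in the frame of chute between 0.045 and 0.288 m and y of cap3 in the frame of chute between -0.006 and 0.006 m and z of cap3 in the frame of chute between 0.005 and 0.017 m and x of cap4 in the frame of chute between 0.045 and 0.288 m and y of cap4 in the frame of chute between -0.006 and 0.006 m and z of cap4 in the frame of chute between 0.005 and 0.017 m and x of cap5 in the frame of chute between 0.045 and 0.288 m and y of cap5 in the frame of chute between -0.006 and 0.006 m and z of cap5 in the frame of chute between 0.005 and 0.017 m and linear speed of each of tube0, tube1, tube2, tube3, tube4, tube5 below 0.02 m/s and value of joint gate below 0.15 rad and value of joint start below 0.002 m); the robot touches nothing.
It fails at once if the start button is pressed while the keeper bar is open (value of joint start above 0.004 m and value of joint gate above 0.25 rad).
It fails at once if the clear bottle is moved by more than 30 mm or tipped (distance of bottle_a from where it was at the start of the episode above 0.03 m or angle between bottle_a's own z axis and vertical above 0.4 rad).
It fails at once if the amber bottle is moved by more than 30 mm or tipped (distance of bottle_b from where it was at the start of the episode above 0.03 m or angle between bottle_b's own z axis and vertical above 0.4 rad).
It fails at once if the beaker is moved by more than 30 mm or tipped (distance of beaker from where it was at the start of the episode above 0.03 m or angle between beaker's own z axis and vertical above 0.4 rad).
Of tube0, tube1, tube2, tube3, tube4, tube5 only 4 to 6 are there at a start; the rules pass over those that are not, and their reading is None.
At some moment in a run one of tube0, tube1, tube2, tube3, tube4, tube5 may be knocked a few centimetres aside while the robot is not near it.
It also fails if it takes over 210 s, if anything falls off the work surface, if the arm or the gripper's body presses on something with over 40 N, if the wrist force passes 120 N, or if a joint passes its speed limit or range.

## Working session

There is one attempt and no reset: what is moved stays moved. The work goes in short steps, Python scripts to look and compute and a tool call to move; the robot and the scene stay as the last step left them, time stands still between calls to the robot, and variables do not carry over. Pictures are saved under pics/ and viewed, about 12 in all and at most 16, crops included, and the job is handed in when it is done.

Besides the shell and the picture viewer there is one more tool, called after "Call:" as name(argument=value, ...) on one line, values as JSON. apply_moves: Moves the arm, as the interface text tells. Its arguments: {"type":"object","properties":{"commands":{"type":"array","items":{"type":"array","items":{"type":"number"}}},"squeeze":{"type":"number"}},"required":["commands"]}

```bash
ls; mkdir -p pics; cat > h.py <<'E'
import numpy as np, cv2
from scipy.spatial.transform import Rotation as R
from workcell import manip, camera, camera_info, workorder, nets
def pose(cam,obs=None):
    ci=camera_info(cam)
    if cam=='wrist':
        o=obs or manip.get_obs(); T=np.eye(4); T[:3,:3]=R.from_quat(o['ee_rot']).as_matrix(); T[:3,3]=o['position']
        T=T@np.array(ci['T_tool_cam']); return ci,T[:3,:3],T[:3,3]
    return ci,np.array(ci['rotation']),np.array(ci['xyz'])
def ray(cam,uv,obs=None):
    ci,Rm,t=pose(cam,obs); K=np.array(ci['camera_matrix'])
    d=np.array([(uv[0]-K[0,2])/K[0,0],(uv[1]-K[1,2])/K[1,1]]); s=d.copy()
    for _ in range(20): s=d/(1+ci['k1']*(s@s))
    return t,Rm@np.r_[s,1.],Rm
def atz(cam,uv,z,obs=None):
    t,d,_=ray(cam,uv,obs); return t+d*(z-t[2])/d[2]
def atd(cam,uv,dep,obs=None):
    t,d,_=ray(cam,uv,obs); return t+d*dep
def proj(cam,P,obs=None):
    ci,Rm,t=pose(cam,obs); K=np.array(ci['camera_matrix']); c=Rm.T@(np.array(P)-t); s=c[:2]/c[2]; s=s*(1+ci['k1']*(s@s))
    return np.array([K[0,0]*s[0]+K[0,2],K[1,1]*s[1]+K[1,2]])
def cloud(cam,depth,obs=None):
    ci,Rm,t=pose(cam,obs); K=np.array(ci['camera_matrix']); h,w=depth.shape
    u,v=np.meshgrid(np.arange(w),np.arange(h)); p=np.stack([u,v],-1).reshape(-1,1,2).astype(float)
    s=cv2.undistortPoints(p,K,np.array([ci['k1'],0,0,0.])).reshape(h,w,2)
    c=np.concatenate([s,np.ones((h,w,1))],-1)*depth[...,None]
    return c@Rm.T+t
def save(n,img): cv2.imwrite('pics/'+n,img[...,::-1])
def tool():
    o=manip.get_obs(); return o,R.from_quat(o['ee_rot']).as_matrix(),np.array(o['position'])
E
cat > a.py <<'E'
from h import *
np.set_printoptions(precision=4,suppress=True)
o,M,p=tool(); print(o); 
for c in ['top','side','wrist']: 
    i=camera_info(c); print(c,i.get('xyz'),i.get('T_tool_cam'),i['k1'],np.array(i['camera_matrix']).tolist())
for c in ['top','side']:
    im,d=camera(c); save(c+'0.png',im); np.save(c+'0.npy',d)
    for n in ['cap0','gate_knob','gate_hinge','start_top','chute','chute_load','bin','bottle_a','bottle_b','beaker']:
        r=nets.place_of(c,n)
        for q in r[:8]:
            u=q['xy']; ui=np.clip(np.round(u).astype(int),0,[511,383]); 
            print(c,n,round(q['conf'],2),np.round(u,1),atd(c,u,d[ui[1],ui[0]]))
E
python3 a.py
```

```text
pics
{'clock': 0.0, 'joint_pos': array([-1.3616,  0.3329, -0.0647,  1.461 ,  0.0216,  1.3499, -0.0885]), 'joint_velocities': array([ 0.0009, -0.0007,  0.0014, -0.0014, -0.0001, -0.0007, -0.0006]), 'tau': array([ -0.0001, -62.5432,   0.049 , -39.1621,   0.0162,   0.0095,
         0.    ]), 'position': array([0.1435, 0.6078, 0.1925]), 'ee_rot': array([ 0.1156,  0.9933, -0.0007, -0.0001]), 'ft_force': array([-0.1983,  0.7787, -0.0347]), 'torque': array([ 0.0549, -0.0344,  0.0018]), 'grip_width': 1.001149188077167}
top [0.4181 0.0836 1.1479] None -0.048422427954030255 [[361.0940264338799, 0.0, 256.05461101269947], [0.0, 361.0940264338799, 192.8973745870597], [0.0, 0.0, 1.0]]
side [ 0.3511 -0.788   0.847 ] None -0.009402477089534983 [[416.88433949684975, 0.0, 254.0192372245618], [0.0, 416.88433949684975, 202.04147316775646], [0.0, 0.0, 1.0]]
wrist None [[-0.0011 -0.9618 -0.2736  0.071 ]
 [ 1.     -0.001  -0.0006 -0.0003]
 [ 0.0003 -0.2736  0.9618 -0.1807]
 [ 0.      0.      0.      1.    ]] 0.010946986563263655 [[276.59602568079765, 0.0, 252.79256141020156], [0.0, 276.59602568079765, 190.40927501768053], [0.0, 0.0, 1.0]]Traceback (most recent call last):
  File "a.py", line 12, in <module>
    print(c,n,round(q['conf'],2),np.round(u,1),atd(c,u,d[ui[1],ui[0]]))
                                               ~~~^^^^^^^^^^^^^^^^^^^^
  File "h.py", line 18, in atd
    t,d,_=ray(cam,uv,obs); return t+d*dep
          ~~~^^^^^^^^^^^^
  File "h.py", line 14, in ray
    return t,Rm@np.r_[s,1.],Rm
             ~~^~~~~~~~~~~~
ValueError: matmul: Input operand 1 has a mismatch in its core dimension 0, with gufunc signature (n?,k),(k,m?)->(n?,m?) (size 3 is different from 4)
```

```bash
sed -i "s/np.array(ci\['rotation'\])/R.from_quat(ci['rotation']).as_matrix()/" h.py; python3 a.py | grep -v "^{"
```

```text
0.    ]), 'position': array([0.1435, 0.6079, 0.1926]), 'ee_rot': array([ 0.1157,  0.9933, -0.0007, -0.    ]), 'ft_force': array([-0.0236, -0.4845, -0.0587]), 'torque': array([ 0.0068, -0.0216,  0.0256]), 'grip_width': 0.9991076145396939}
top [0.4181 0.0836 1.1479] None -0.048422427954030255 [[361.0940264338799, 0.0, 256.05461101269947], [0.0, 361.0940264338799, 192.8973745870597], [0.0, 0.0, 1.0]]
side [ 0.3511 -0.788   0.847 ] None -0.009402477089534983 [[416.88433949684975, 0.0, 254.0192372245618], [0.0, 416.88433949684975, 202.04147316775646], [0.0, 0.0, 1.0]]
wrist None [[-0.0011 -0.9618 -0.2736  0.071 ]
 [ 1.     -0.001  -0.0006 -0.0003]
 [ 0.0003 -0.2736  0.9618 -0.1807]
 [ 0.      0.      0.      1.    ]] 0.010946986563263655 [[276.59602568079765, 0.0, 252.79256141020156], [0.0, 276.59602568079765, 190.40927501768053], [0.0, 0.0, 1.0]]
top cap0 0.68 [338.2 216.8] [ 0.5548 -0.2119  0.0045]
top cap0 0.64 [302.1 240.2] [ 0.4782 -0.0888  0.037 ]
top cap0 0.63 [302.7 201.1] [0.4181 0.0836 1.1479]
top cap0 0.6 [338.3 205. ] [ 0.588  -0.205   0.0382]
top cap0 0.58 [340.  236.2] [ 0.4
[... 923 characters left out ...]
 [ 0.5959 -0.1075  0.0316]
side cap0 0.54 [244.2 334.4] [ 0.4931 -0.2253  0.0354]
side gate_knob 0.75 [222.9 181.8] [0.5282 0.1345 0.2142]
side gate_hinge 0.72 [213.4 166.8] [0.5247 0.2546 0.19  ]
side start_top 0.59 [237.5 178.4] [0.617  0.3378 0.0797]
side start_top 0.32 [264.7 330.7] [ 0.5483 -0.207   0.0048]
side chute 0.88 [212.  178.7] [0.5108 0.2075 0.1804]
side bin 0.67 [264.  331.9] [ 0.5453 -0.211   0.0065]
side bottle_a 0.88 [188.5 180.2] [0.4667 0.4583 0.0205]
side bottle_a 0.79 [230.5 180.5] [0.5702 0.2315 0.1483]
side bottle_b 0.88 [188.5 180.2] [0.4667 0.4583 0.0205]
side bottle_b 0.79 [230.5 180.5] [0.5702 0.2315 0.1483]
side beaker 0.7 [338.3 288.2] [ 0.7678 -0.1423  0.0192]
```

View pics/top0.png

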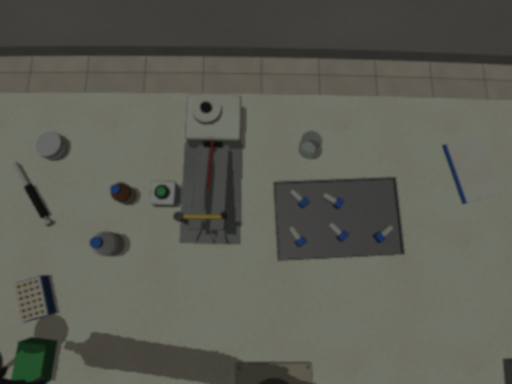

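View pics/side0.png

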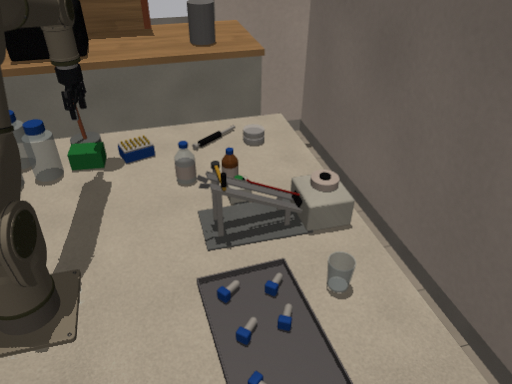

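```bash
cat > b.py <<'E'
from h import *
np.set_printoptions(precision=4,suppress=True)
im=cv2.imread('pics/top0.png'); d=np.load('top0.npy'); X=cloud('top',d)
# plate: points fit z = a - tan25*x
m=(X[...,0]>.5)&(X[...,0]<.76)&(X[...,1]>.12)&(X[...,1]<.30)&(X[...,2]>.06)&(X[...,2]<.2)
P=X[m]; 
# RANSAC-like iterative fit
pl=np.array([-.4663,0,.185+.4663*.506])
for k in range(30):
    r=P[:,2]-(P[:,:2]@pl[:2]+pl[2]); g=np.abs(r)<(.012 if k<10 else .004)
    A=np.c_[P[g][:,:2],np.ones(g.sum())]; pl=np.linalg.lstsq(A,P[g][:,2],rcond=None)[0]
print('plane',pl,g.sum(),'tilt',np.degrees(np.arctan(np.hypot(*pl[:2]))),'yaw',np.degrees(np.arctan2(-pl[1],-pl[0])))
Q=P[g]; print(Q.min(0),Q.max(0))
for a in np.arange(.51,.73,.02):
    s=Q[abs(Q[:,0]-a)<.01][:,1]; 
    h,e=np.histogram(s,np.arange(.12,.3,.006)); print(round(a,2),np.round(s.min(),4),np.round(s.max(),4),h)
t=cv2.resize(im[85:250,150:250],None,fx=3.6,fy=3.6,interpolation=2)
s=cv2.imread('pics/side0.png'); s=cv2.resize(s[145:250,180:330],None,fx=3,fy=3,interpolation=2)
c=np.zeros((max(t.shape[0],s.shape[0]),t.shape[1]+s.shape[1],3),np.uint8); c[:t.shape[0],:t.shape[1]]=t; c[:s.shape[0],t.shape[1]:]=s
cv2.imwrite('pics/crop1.png',np.clip(c*1.5,0,255)[:600,:800]); print(c.shape)
E
python3 b.py
```

```text
plane [-0.4661  0.0071  0.4173] 1774 tilt 24.99259109048896 yaw -0.8698923867892615
[0.5009 0.1414 0.0611] [0.76   0.239  0.1881]
0.51 0.1451 0.239 [ 0  0  0  0 10 17 17 14 14 16  0  0  0  1 17 15 15 18 14 12  0  0  0  0
  0  0  0  0  0]
0.53 0.1487 0.2367 [ 0  0  0  0  4  7  8 12  8  7  0  0  0  0  8 10  9  8  8  5  0  0  0  0
  0  0  0  0  0]
0.55 0.1444 0.2379 [ 0  0  0  0  4 13 12 11 12 12  0  0  0  1 15 13 14 10 13  8  0  0  0  0
  0  0  0  0  0]
0.57 0.1453 0.2373 [ 0  0  0  0  8 12 14 16 12  9  0  0  0  3 16 12 14 14 13  8  0  0  0  0
  0  0  0  0  0]
0.59 0.1435 0.2358 [ 0  0  0  4 14 13 14 12 14 13  0  0  0  5 11 15 13 15 14  5  0  0  0  0
  0  0  0  0  0]
0.61 0.1441 0.2374 [ 0  0  0  0 11 14 13 12 11  8  0  0  0  2 13 14 13 12 12  7  0  0  0  0
  0  0  0  0  0]
0.63 0.1447 0.2373 [ 0  0  0  0 10 11 13 12 13  9  0  0  0  6 14 13 12 11 13  8  0  0  0  0
  0  0  0  0  0]
0.65 0.1429 0.2366 [ 0  0  0  3 12 12 12 12 12  7  0  0  0  4 10 13 12 12 12  4  0  0  0  0
  0  0  0  0  0]
0.67 0.1437 0.2352 [ 0  0  0  1  9 13 11 12 13  7  0  0  0  6 11  9 12 12 12  3  0  0  0  0
  0  0  0  0  0]
0.69 0.1422 0.2348 [ 0  0  0  1 12 12 10 12 11  7  0  0  0  6 11 13 11 13 13  3  0  0  0  0
  0  0  0  0  0]
0.71 0.1426 0.2359 [ 0  0  0  3 10 10 10 10  9  6  0  0  0  6 11 10 11 10 12  1  0  0  0  0
  0  0  0  0  0]
(594, 810, 3)[ WARN:0@1.102] global loadsave.cpp:1063 imwrite_ Unsupported depth image for selected encoder is fallbacked to CV_8U.
```

View pics/crop1.png

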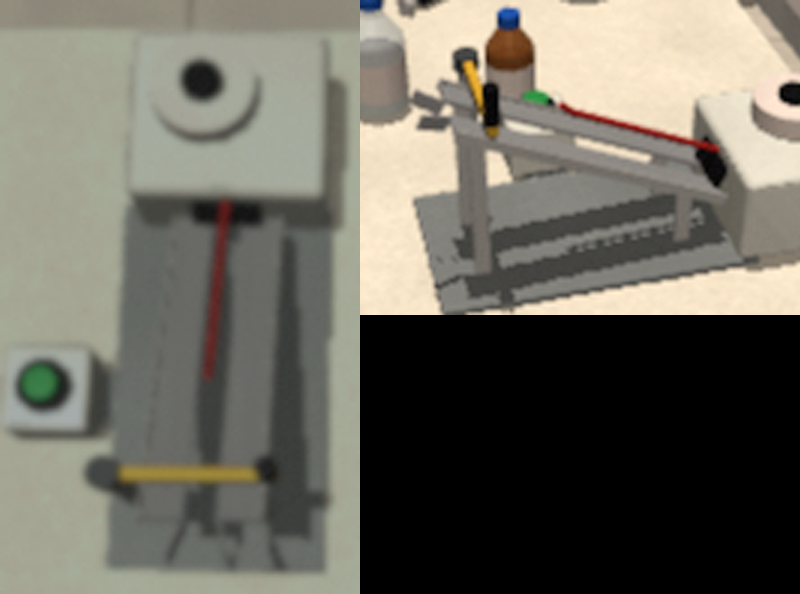

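Call:
apply_moves(commands=[[0, 0, -0.04, -6.6, -1], [0, 0, -0.04, -6.6, -1], [0, 0, -0.04, 0, -1], [0, 0, -0.03, 0, -1], [0, 0, 0, 0, -1]], squeeze=20)

```text
clock: 1.62
position: [0.1432, 0.6059, 0.3463]
ee_rot: [-0.005, 1.0, -0.004, -0.001]
ft_force: [-0.2, 0.5, 1.0]
grip_width: 1.001
```

Call:
apply_moves(commands=[[-0.026, -0.031, 0, 0, -1], [-0.026, -0.031, 0, 0, -1], [-0.026, -0.031, 0, 0, -1], [-0.026, -0.031, 0, 0, -1], [-0.026, -0.031, 0, 0, -1]])

```text
clock: 2.03
position: [0.2709, 0.4545, 0.3465]
ee_rot: [-0.014, 1.0, -0.002, -0.003]
ft_force: [0.3, 0.4, 0.7]
grip_width: 1.006
```

Call:
apply_moves(commands=[[-0.026, -0.031, 0, 0, -1], [-0.026, -0.031, 0, 0, -1], [-0.026, -0.031, 0, 0, -1], [-0.026, -0.031, 0, 0, -1], [-0.026, -0.031, 0, 0, -1]])

```text
clock: 2.45
position: [0.4076, 0.2967, 0.3472]
ee_rot: [-0.014, 1.0, -0.0, -0.002]
ft_force: [0.9, 1.1, 0.1]
grip_width: 1.0
```

Call:
apply_moves(commands=[[-0.026, -0.031, 0, 0, -1], [-0.026, -0.031, 0, 0, -1], [-0.026, -0.031, 0, 0, -1], [-0.026, -0.031, 0, 0, -1], [0, 0, 0, 0, -1]])

```text
clock: 2.87
position: [0.5205, 0.1625, 0.3478]
ee_rot: [-0.009, 1.0, -0.0, 0.0]
ft_force: [-0.4, -0.3, -0.2]
grip_width: 1.003
```

```bash
cat >> h.py <<'E'
np.set_printoptions(precision=4,suppress=True)
def go(xyz,phi=None):
    o,M,p=tool(); d=M.T@(np.array(xyz)-p); f=np.degrees(np.arctan2(M[1,0],M[0,0])); 
    s='tcp %s phi %.1f | tool shift %s norm %.3f'%(p.round(4),f%360,d.round(4),np.linalg.norm(d))
    if phi is not None: s+=' turn %.1f'%(-((phi-f+180)%360-180))
    print(s)
E
cat > c.py <<'E'
from h import *
im,d=camera('wrist'); o=manip.get_obs(); save('w1.png',im); X=cloud('wrist',d,o)
for n,z in [('gate_knob',.214),('gate_hinge',.19),('chute',.185),('chute_load',.1596),('start_top',.078)]:
    for q in nets.place_of('wrist',n)[:2]: print(n,round(q['conf'],2),np.round(q['xy']),atz('wrist',q['xy'],z,o))
# knob top from cloud
m=(X[...,2]>.225)&(X[...,2]<.242)&(X[...,1]<.18); print('knobtop',X[m].mean(0),X[m].min(0),X[m].max(0),m.sum())
m=(X[...,2]>.188)&(X[...,2]<.2)&(X[...,1]<.25)&(X[...,1]>.15)&(X[...,0]>.515); print('bar',np.median(X[m],0),m.sum())
E
python3 c.py
```

```text
gate_knob 0.95 [233. 179.] [0.524  0.1428 0.214 ]
gate_knob 0.18 [116. 190.] [0.5395 0.0042 0.214 ]
gate_hinge 0.59 [332. 180.] [0.5285 0.2659 0.19  ]
gate_hinge 0.41 [115. 125.] [0.4665 0.0007 0.19  ]
chute 0.69 [276. 155.] [0.4986 0.1944 0.185 ]
chute_load 0.76 [277. 186.] [0.546  0.1993 0.1596]
start_top 0.5 [358. 217.] [0.62   0.3507 0.078 ]
knobtop [0.5276 0.1457 0.2341] [0.5207 0.1384 0.2251] [0.5361 0.1528 0.2371] 174
bar [0.5278 0.2006 0.1948] 694
```

View pics/w1.png

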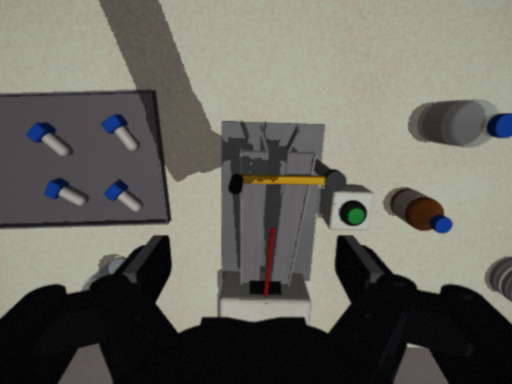

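```bash
python3 -c "
from h import *
go([.528,.144,.206],180)"
```

```text
tcp [0.5159 0.1721 0.3479] phi 181.7 | tool shift [-0.0115 -0.0288  0.1418] norm 0.145 turn 1.7
```

Call:
apply_moves(commands=[[-0.0115, -0.029, 0.02, 1.7, -1], [0, 0, 0.03, 0, -1], [0, 0, 0, 0, -1], [0, 0, 0, 0, -1]])

```text
clock: 3.5
position: [0.5271, 0.1481, 0.2983]
ee_rot: [-0.005, 1.0, 0.003, 0.001]
ft_force: [0.1, 0.2, 1.7]
grip_width: 1.001
```

```bash
cat > c.py <<'E'
from h import *
o=manip.get_obs(); print(o['joint_velocities'],o['position']); im,d=camera('wrist'); o2=manip.get_obs(); print(o2['position'],o2['joint_pos']); save('w2.png',im); X=cloud('wrist',d,o)
np.save('w2.npy',X)
for n,z in [('gate_knob',.214),('gate_hinge',.19),('chute',.185),('chute_load',.1596),('start_top',.078)]:
    for q in nets.place_of('wrist',n)[:2]: print(n,round(q['conf'],2),np.round(q['xy']),atz('wrist',q['xy'],z,o))
m=(X[...,2]>.225)&(X[...,2]<.242)&(X[...,1]<.18); print('knobtop',X[m].mean(0),X[m].min(0),X[m].max(0),m.sum())
m=(X[...,2]>.188)&(X[...,2]<.2)&(X[...,1]<.25)&(X[...,1]>.15)&(X[...,0]>.515); print('bar',np.median(X[m],0),m.sum())
m=(X[...,0]>.48)&(X[...,0]<.76)&(X[...,1]>.12)&(X[...,1]<.26)&(X[...,2]>.06)&(X[...,2]<.2); P=X[m]
pl=np.array([-.4663,0,.185+.4663*.5])
for k in range(30):
    r=P[:,2]-(P[:,:2]@pl[:2]+pl[2]); g=np.abs(r)<(.012 if k<10 else .003)
    A=np.c_[P[g][:,:2],np.ones(g.sum())]; pl=np.linalg.lstsq(A,P[g][:,2],rcond=None)[0]
Q=P[g]; print('plane',pl,g.sum(),Q.min(0))
for a in np.arange(.51,.7,.02):
    s=np.sort(Q[abs(Q[:,0]-a)<.005][:,1])
    if len(s)<10: continue
    i=np.argmax(np.diff(s)); print(round(a,2),s[0],s[-1],'slot',s[i],s[i+1],'mid',(s[i]+s[i+1])/2)
go([.528,.144,.206],180)
E
python3 c.py
```

```text
[-0.0208  0.0139 -0.0252  0.0541 -0.0106 -0.0198 -0.0036] [0.5271 0.1481 0.2983]
[0.5267 0.1489 0.298 ] [-0.6975  0.1171  0.3805  1.5143 -0.0483  1.5167  1.2643]
gate_knob 0.6 [242. 186.] [0.5268 0.1377 0.214 ]
gate_hinge 0.59 [360. 183.] [0.5288 0.264  0.19  ]
chute 0.81 [296. 154.] [0.4988 0.1947 0.185 ]
chute 0.66 [465. 118.] [0.461  0.3652 0.185 ]
chute_load 0.7 [288. 192.] [0.5492 0.1918 0.1596]
start_top 0.6 [376. 222.] [0.6206 0.3421 0.078 ]
knobtop [0.5292 0.1422 0.234 ] [0.5226 0.1345 0.2254] [0.538  0.1496 0.2368] 246
bar [0.5295 0.1999 0.1948] 953
plane [-0.4662  0.0067  0.4158] 6654 [0.4806 0.1428 0.0622]
0.51 0.147603781759671 0.23993159123454566 slot 0.1804347103371277 0.20424066106029304 mid 0.19233768569871038
0.53 0.14776562898321155 0.2561874923910008 slot 0.1799345088548954 0.2039845318329765 mid 0.19195952034393593
0.55 0.15147916351054372 0.23698224728961595 slot 0.17955466111608587 0.20372228522990798 mid 0.19163847317299693
0.57 0.14685389438644897 0.23685569748508156 slot 0.1795865877264127 0.20339692675639995 mid 0.19149175724140632
0.59 0.14697143250259717 0.23641069372012463 slot 0.1793311975641456 0.20327081047508633 mid 0.19130100401961597
0.61 0.14708080007605237 0.23601246786556845 slot 0.17872750952204758 0.20285656121381546 mid 0.19079203536793152
0.63 0.14580500975371652 0.23568384670177178 slot 0.1784844269355707 0.2025884488696237 mid 0.19053643790259722
0.65 0.14586141242406783 0.23560455389307097 slot 0.17831874336475922 0.20237561931950449 mid 0.19034718134213185
0.67 0.1459215836985912 0.23544063042099347 slot 0.1779391252899838 0.20185440528438606 mid 0.1898967652871849
0.69 0.1459791593576395 0.234808321707358 slot 0.17747967777454995 0.20199286670688604 mid 0.18973627224071798
tcp [0.5277 0.1485 0.2988] phi 180.5 | tool shift [-0.     -0.005   0.0928] norm 0.093 turn 0.5
```

Call:
apply_moves(commands=[[-0.001, -0.006, 0.03, 0.5, -1], [0, 0, 0.032, 0, -1], [0, 0, 0.031, 0, -1], [0, 0, 0, 0, -1]])

```text
clock: 4.13
position: [0.5317, 0.1447, 0.2077]
ee_rot: [-0.001, 1.0, 0.005, 0.005]
ft_force: [-0.2, 0.9, 0.3]
grip_width: 1.0
```

Call:
apply_moves(commands=[[0, 0, 0, 0, 1], [0, 0, 0, 0, 1], [0, 0, 0, 0, 1], [0, 0, 0, 0, 1], [0, 0, 0, 0, 1]], squeeze=25)

```text
clock: 4.55
position: [0.5342, 0.146, 0.2149]
ee_rot: [-0.001, 1.0, 0.006, 0.009]
ft_force: [0.4, -0.5, 0.2]
grip_width: 0.298
```

Call:
apply_moves(commands=[[0, 0, 0, 0, 1], [0, 0, 0, 0, 1], [0, 0, 0, 0, 1]])

```text
clock: 4.8
position: [0.5353, 0.1464, 0.2173]
ee_rot: [-0.001, 1.0, 0.007, 0.01]
ft_force: [-0.2, -0.0, 0.5]
grip_width: 0.001
```

```bash
cat > c2.py <<'E'
from h import *
o=manip.get_obs(); print(o['position'],R.from_quat(o['ee_rot']).as_matrix()); im,d=camera('wrist'); o2=manip.get_obs(); print(o2['position']); save('w3.png',im); X=cloud('wrist',d,o)
for n,z in [('gate_knob',.214),('gate_hinge',.19)]:
    for q in nets.place_of('wrist',n)[:2]: print(n,round(q['conf'],2),np.round(q['xy']),atz('wrist',q['xy'],z,o))
m=(X[...,2]>.188)&(X[...,2]<.2)&(X[...,1]<.26)&(X[...,1]>.15)&(X[...,0]>.515); print('bar',np.median(X[m],0),m.sum())
E
python3 c2.py
```

```text
[0.5353 0.1464 0.2173] [[-0.9998 -0.0027  0.0203]
 [-0.0024  0.9999  0.014 ]
 [-0.0203  0.0139 -0.9997]]
[0.5353 0.1464 0.2172]
gate_knob 0.64 [244. 209.] [0.5302 0.1403 0.214 ]
gate_hinge 0.94 [402. 195.] [0.5282 0.2647 0.19  ]
bar [0.5289 0.2109 0.1949] 2165
```

View pics/w3.png

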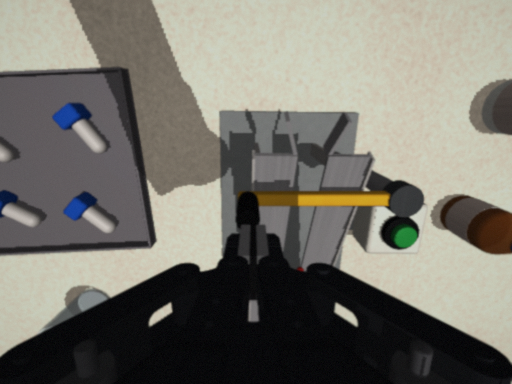

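```bash
python3 -c "
from h import *
o,M,p=tool()
print(p)
for dx in(-.011,0,.011): print(proj('wrist',p+M@np.array([dx,0,0]),o),proj('wrist',p+M@np.array([dx,0,-.019]),o))
for z in (.195,.214,.235): print('knob',proj('wrist',[.5295,.142,z],o))
d=camera('wrist')[1]
for r in range(185,262,6): print(r,d[r,250],atd('wrist',(250,r),d[r,250],o).round(4))
"
```

```text
[0.5351 0.1463 0.2168]
[252.9337 231.9303] [252.9403 244.2809]
[252.9187 217.4281] [252.9238 228.4702]
[252.9032 202.4722] [252.9068 212.1147]
knob [246.926 199.715]
knob [246.7389 208.4955]
knob [246.4864 220.3327]
185 0.40357974 [0.571  0.145  0.0079]
191 0.40614566 [0.5801 0.145  0.008 ]
197 0.19805971 [0.523  0.1443 0.2081]
203 0.18493843 [0.5227 0.1443 0.2217]
209 0.17548363 [0.5231 0.1442 0.2318]
215 0.17307657 [0.5258 0.1442 0.2351]
221 0.17394821 [0.5298 0.1442 0.2354]
227 0.14405072 [0.5209 0.1441 0.264 ]
233 0.13951127 [0.5219 0.1441 0.269 ]
239 0.13129076 [0.521  0.1441 0.2773]
245 0.12672345 [0.5215 0.144  0.2823]
251 0.12027614 [0.5209 0.144  0.2888]
257 0.1171766 [0.5217 0.144  0.2923]
```

```bash
python3 -c "
from h import *
a=cv2.imread('pics/w3.png')[170:300,190:320]; a=cv2.resize(a,None,fx=3,fy=3)
s=camera('side')[0][...,::-1][110:240,160:290]; s=cv2.resize(s,None,fx=3,fy=3)
cv2.imwrite('pics/c2.png',cv2.convertScaleAbs(np.hstack([a,s]),alpha=2))
o,M,p=tool(); print(p,proj('side',p)-[160,110],proj('side',p-[0,0,-.05])-[160,110])
"
```

```text
[0.535  0.1463 0.2167] [64.3899 68.349 ] [63.7553 52.6399]
```

View pics/c2.png

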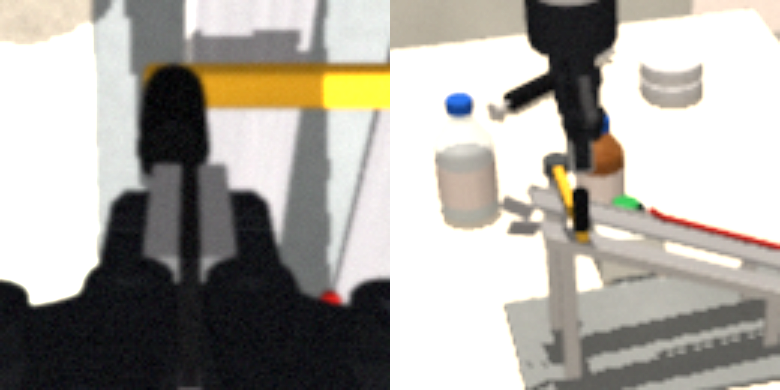

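Call:
apply_moves(commands=[[0.0055, -0.004, 0, 0, -0.1], [0, 0, 0, 0, -0.1], [0, 0, 0, 0, -0.1], [0, 0, 0, 0, -0.1]])

```text
clock: 5.38
position: [0.5286, 0.1416, 0.2162]
ee_rot: [-0.001, 1.0, 0.007, 0.009]
ft_force: [-0.6, 0.2, 0.9]
grip_width: 0.545
```

Call:
apply_moves(commands=[[0, 0, 0.01, 0, -0.1], [0, 0, 0.01, 0, -0.1]])

```text
clock: 5.55
position: [0.53, 0.1422, 0.1969]
ee_rot: [-0.001, 1.0, 0.007, 0.011]
ft_force: [0.5, -0.8, 0.6]
grip_width: 0.547
```

```bash
cat > c3.py <<'E'
from h import *
import sys
o,M,p=tool(); print(p,o['grip_width'],o['ft_force'],M[:,2])
d=camera('wrist')[1]; im=camera('wrist')[0]; X=cloud('wrist',d,o); np.save('w4.npy',X)
T=(X-p)@M  # tool coords
m=(d>0)&(abs(T[...,1])<.06)&(T[...,2]>-.2)&(T[...,0]<.03)&(T[...,0]>-.03)
for y0 in np.arange(-.06,.06,.01):
    k=m&(T[...,1]>=y0)&(T[...,1]<y0+.01)&(T[...,2]<-.015); 
    if k.sum(): print('y %.3f tip z_tool max %.4f, x at tip %.4f n %d'%(y0,np.percentile(T[k][:,2],99),np.median(T[k][T[k][:,2]>np.percentile(T[k][:,2],90)][:,0]),k.sum()))
E
python3 c3.py
```

```text
[0.53   0.1422 0.1969] 0.5472420461325274 [ 0.5085 -0.7863  0.607 ] [ 0.0219  0.0148 -0.9997]
y -0.060 tip z_tool max -0.0917, x at tip 0.0131 n 5290
y -0.050 tip z_tool max -0.0854, x at tip 0.0100 n 5056
y -0.040 tip z_tool max -0.0497, x at tip 0.0086 n 1166
y -0.030 tip z_tool max -0.0445, x at tip 0.0083 n 3961
y -0.020 tip z_tool max -0.1076, x at tip 0.0182 n 3573
y -0.010 tip z_tool max -0.0200, x at tip 0.0034 n 3137
y 0.000 tip z_tool max -0.0193, x at tip 0.0044 n 3325
y 0.010 tip z_tool max -0.1069, x at tip 0.0182 n 3590
y 0.020 tip z_tool max -0.0444, x at tip 0.0086 n 3983
y 0.030 tip z_tool max -0.0499, x at tip 0.0085 n 1146
y 0.040 tip z_tool max -0.0853, x at tip 0.0096 n 5130
y 0.050 tip z_tool max -0.0918, x at tip 0.0131 n 5269
```

Call:
apply_moves(commands=[[0, 0, 0.012, 0, -0.1], [0, 0, 0.012, 0, -0.1], [0, 0, 0.012, 0, -0.1], [0, 0, 0, 0, -0.1]])

```text
clock: 5.98
position: [0.5294, 0.1424, 0.1564]
ee_rot: [-0.001, 1.0, 0.006, 0.009]
ft_force: [-0.6, 0.7, -0.6]
grip_width: 0.549
```

Call:
apply_moves(commands=[[0, 0, 0, 0, 1], [0, 0, 0, 0, 1], [0, 0, 0, 0, 1], [0, 0, 0, 0, 1], [0, 0, 0, 0, 1]])

```text
clock: 6.4
position: [0.5298, 0.1434, 0.1574]
ee_rot: [-0.002, 1.0, 0.007, 0.009]
ft_force: [1.1, 1.1, -3.7]
grip_width: 0.183
```

Call:
apply_moves(commands=[[-0.03, 0.003, 0, 0, 1], [-0.029, 0.011, 0, 0, 1], [-0.025, 0.018, 0, 0, 1]])

```text
clock: 6.65
position: [0.6101, 0.1696, 0.1576]
ee_rot: [0.0, 1.0, 0.004, 0.005]
ft_force: [-1.0, -3.6, -2.7]
grip_width: 0.175
```

```bash
python3 -c "
from h import *
go([.529+.0833,.142+.0327,.158],180); go([.529+.1027,.142+.0561,.158]); print(tool()[0]['ft_force'],tool()[0]['grip_width'])"
```

```text
tcp [0.6101 0.1696 0.1576] phi 180.0 | tool shift [-0.0022  0.0051 -0.0003] norm 0.006 turn -0.0
tcp [0.6101 0.1696 0.1576] phi 180.0 | tool shift [-0.0216  0.0285  0.0001] norm 0.036
[-1.0156 -3.5848 -2.7385] 0.17475730007346987
```

Call:
apply_moves(commands=[[-0.0216, 0.0285, 0, 0, 1], [-0.0131, 0.0275, 0, 0, 1], [-0.006, 0.031, 0, 0, 1], [0, 0, 0, 0, 1]])

```text
clock: 6.98
position: [0.66, 0.2511, 0.1571]
ee_rot: [0.005, 1.0, -0.001, 0.007]
ft_force: [-10.3, 4.0, 3.4]
grip_width: 0.178
```

```bash
python3 -c "
from h import *
go([.5295+.1217,.264-.0086,.158],180); p=tool()[2]; print('theta',np.arctan2(p[0]-.5295,.264-p[1]))"
```

```text
tcp [0.66   0.2511 0.1571] phi 179.4 | tool shift [ 0.0089  0.0042 -0.0011] norm 0.010 turn -0.6
theta 1.4726173442098556
```

Call:
apply_moves(commands=[[0.004, 0.002, 0, 0, -0.2], [0, 0, 0, 0, -0.2], [0, 0, 0, 0, -0.2], [0, 0, 0, 0, -0.2]])

```text
clock: 7.32
position: [0.656, 0.254, 0.157]
ee_rot: [0.004, 1.0, -0.002, 0.008]
ft_force: [0.3, -1.2, 0.3]
grip_width: 0.598
```

Call:
apply_moves(commands=[[0, 0, -0.035, 0, -0.2], [0, 0, -0.04, 0, -1], [0, 0, -0.04, 0, -1], [0, 0, -0.03, 0, -1]])

```text
clock: 7.65
position: [0.6494, 0.25, 0.2988]
ee_rot: [0.006, 1.0, -0.005, 0.0]
ft_force: [1.4, -0.1, 0.8]
grip_width: 0.988
```

Call:
apply_moves(commands=[[0.008, -0.038, 0, 0, -1], [0.008, -0.038, 0, 0, -1], [0.008, -0.038, 0, 0, -1], [0.008, -0.038, 0, 0, -1], [0.008, -0.038, 0, 0, -1]])

```text
clock: 8.07
position: [0.6083, 0.0622, 0.3094]
ee_rot: [0.0, 1.0, -0.0, 0.008]
ft_force: [0.4, 0.7, 0.0]
grip_width: 1.0
```

Call:
apply_moves(commands=[[0.008, -0.038, 0, 0, -1], [0.008, -0.038, 0, 0, -1], [0.008, -0.038, 0, 0, -1], [0.008, -0.038, 0, 0, -1], [0.006, -0.03, 0, 0, -1]])

```text
clock: 8.48
position: [0.5629, -0.134, 0.3112]
ee_rot: [0.004, 1.0, 0.001, 0.01]
ft_force: [0.8, -0.7, -0.0]
grip_width: 1.002
```

Call:
apply_moves(commands=[[0, 0, 0, 0, -1], [0, 0, 0, 0, -1]])

```text
clock: 8.65
position: [0.5589, -0.1446, 0.3126]
ee_rot: [0.011, 1.0, 0.001, 0.011]
ft_force: [0.2, 1.0, -0.8]
grip_width: 0.998
```

```bash
cat > find.py <<'E'
from h import *
# find caps: blue mask; cap pose by blue centroid + white body direction. Returns list (cap xy, tail angle deg)
def find(cam='wrist',name=None):
    o=manip.get_obs(); im,d=camera(cam)
    if name: save(name,im)
    X=cloud(cam,d,o if cam=='wrist' else None)
    hsv=cv2.cvtColor(im,cv2.COLOR_RGB2HSV)
    inb=(X[...,0]>.40)&(X[...,0]<.72)&(X[...,1]>-.43)&(X[...,1]<.02)&(d>0)&(X[...,2]<.1)
    blue=((hsv[...,0]>100)&(hsv[...,0]<130)&(hsv[...,1]>130)&inb).astype(np.uint8)
    white=((hsv[...,1]<90)&(X[...,2]>.012)&(X[...,2]<.045)&inb&(im.max(-1)>110)).astype(np.uint8)
    n,L,S,C=cv2.connectedComponentsWithStats(blue); out=[]
    for i in range(1,n):
        if S[i,4]<12: continue
        P=X[L==i]; top=P[P[:,2]>.030]
        if len(top)<5: top=P
        c=np.median(top,0)[:2]; c=(top[:,:2].min(0)+top[:,:2].max(0))/2*.5+top[:,:2].mean(0)*.5
        W=X[white>0]; r=np.linalg.norm(W[:,:2]-c,axis=1); k=(r>.02)&(r<.055)
        if k.sum()<4: continue
        w=W[k][:,:2].mean(0); v=w-c; out.append((c,np.degrees(np.arctan2(v[1],v[0])),S[i,4],k.sum(),np.percentile(top[:,2],80)))
    return o,im,X,out
if __name__=='__main__':
    import sys
    o,im,X,out=find(sys.argv[1],sys.argv[2]); print(o['position'])
    for c,a,n,m,z in out: print('cap',c.round(4),'tail ang %.0f'%a,n,m,'top z %.3f'%z, proj(sys.argv[1],[*c,.036],o).round(0))
    for q in nets.place_of(sys.argv[1],'cap0'): print(round(q['conf'],2),np.round(q['xy']),atz(sys.argv[1],q['xy'],.020,o))
E
python3 find.py wrist w5.png; python3 c3.py | tail -12
python3 - <<'E'
from h import *
d=camera('top')[1]; X=cloud('top',d); m=(X[...,2]>.2)&(X[...,2]<.245)&(X[...,0]>.5)&(X[...,0]<.7)&(X[...,1]>.1)&(X[...,1]<.3); print('hi pts',X[m].round(3)[::4])
E
```

```text
[ 0.5589 -0.1446  0.3126]
cap [ 0.4747 -0.0863] tail ang 37 287 222 top z 0.037 [289.  98.]
cap [ 0.487  -0.3329] tail ang -51 362 218 top z 0.037 [132. 110.]
cap [ 0.492  -0.2171] tail ang 48 281 125 top z 0.037 [206. 111.]
cap [ 0.5946 -0.2083] tail ang 60 241 197 top z 0.036 [215. 174.]
cap [ 0.5965 -0.0978] tail ang 47 265 193 top z 0.037 [281. 174.]
0.73 [134. 111.] [ 0.4884 -0.3373  0.02  ]
0.71 [292.  98.] [ 0.4742 -0.0795  0.02  ]
0.63 [206. 113.] [ 0.4952 -0.22    0.02  ]
0.61 [215. 171.] [ 0.5931 -0.2112  0.02  ]
y -0.060 tip z_tool max -0.0633, x at tip 0.0088 n 3089
y -0.050 tip z_tool max -0.0528, x at tip 0.0047 n 3260
y -0.040 tip z_tool max -0.1021, x at tip 0.0182 n 1858
y -0.030 tip z_tool max -0.1139, x at tip 0.0186 n 2624
y -0.020 tip z_tool max -0.1115, x at tip 0.0119 n 2932
y -0.010 tip z_tool max -0.1115, x at tip 0.0118 n 2734
y 0.000 tip z_tool max -0.1116, x at tip 0.0117 n 2686
y 0.010 tip z_tool max -0.1114, x at tip 0.0119 n 2918
y 0.020 tip z_tool max -0.1136, x at tip 0.0186 n 2605
y 0.030 tip z_tool max -0.1020, x at tip 0.0182 n 1823
y 0.040 tip z_tool max -0.0530, x at tip 0.0050 n 3275
y 0.050 tip z_tool max -0.0636, x at tip 0.0087 n 3311
hi pts [[0.659 0.253 0.238]
 [0.658 0.256 0.235]
 [0.658 0.246 0.233]
 [0.655 0.251 0.235]
 [0.657 0.242 0.226]
 [0.652 0.248 0.238]
 [0.649 0.253 0.236]
 [0.65  0.244 0.232]
 [0.647 0.251 0.233]
 [0.651 0.243 0.221]
 [0.647 0.248 0.224]
 [0.647 0.249 0.214]
 [0.646 0.251 0.206]]
```

View pics/w5.png

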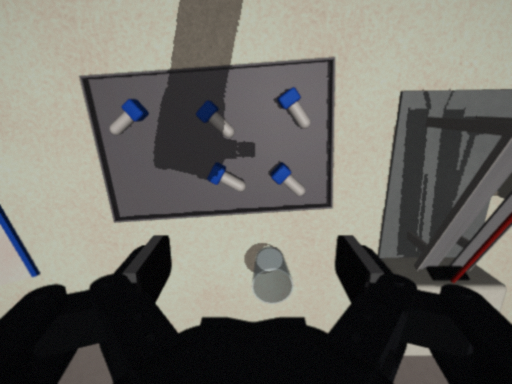

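Call:
apply_moves(commands=[[0, 0, 0.01, 7.1, -1], [0, 0, 0.01, 7.1, -1], [0, 0, 0.01, 7.1, -1], [0, 0, 0.01, 7.1, -1], [0, 0, 0.01, 7.1, -1]])

```text
clock: 9.32
position: [0.5647, -0.1333, 0.2615]
ee_rot: [0.313, 0.95, 0.005, 0.011]
ft_force: [-0.6, -0.6, 0.9]
grip_width: 0.995
```

Call:
apply_moves(commands=[[0, 0, 0.01, 7.1, -1], [0, 0, 0.01, 7.1, -1], [0, 0, 0.01, 7.1, -1], [0, 0, 0.01, 7.1, -1], [0, 0, 0.01, 7.1, -1]])

```text
clock: 9.73
position: [0.5679, -0.1245, 0.2076]
ee_rot: [0.59, 0.807, 0.008, 0.008]
ft_force: [0.6, -0.5, -0.4]
grip_width: 1.005
```

Call:
apply_moves(commands=[[0, 0, 0.01, 7.1, -1], [0, 0, 0.01, 7.1, -1], [0, 0, 0.01, 7.1, -1], [0, 0, 0.01, 7.1, -1], [0, 0, 0.01, 7.1, -1]])

```text
clock: 10.15
position: [0.5708, -0.1154, 0.1537]
ee_rot: [0.81, 0.587, 0.009, 0.004]
ft_force: [0.7, 0.4, -0.1]
grip_width: 0.999
```

Call:
apply_moves(commands=[[0, 0, 0.01, 7.1, -1], [0, 0, 0.01, 7.1, -1], [0, 0, 0, 7.1, -1], [0, 0, 0, 0, -1]])

```text
clock: 10.48
position: [0.5713, -0.108, 0.1292]
ee_rot: [0.906, 0.424, 0.008, 0.001]
ft_force: [0.2, -0.4, -0.3]
grip_width: 1.0
```

```bash
python3 find.py wrist w6.png; python3 -c "
from h import *
go([.593,-.1015,.1],47); print(tool()[0]['joint_pos'],tool()[1][:,2])"
```

```text
[ 0.5713 -0.108   0.1292]
cap [ 0.5983 -0.0963] tail ang 48 636 686 top z 0.037 [267. 157.]
cap [ 0.4759 -0.0845] tail ang 35 653 549 top z 0.036 [170. 222.]
cap [ 0.5951 -0.2047] tail ang 50 568 18 top z 0.036 [328. 236.]
0.89 [176. 220.] [ 0.4753 -0.0879  0.02  ]
0.72 [265. 156.] [ 0.5969 -0.097   0.02  ]
0.58 [324. 234.] [ 0.5915 -0.2093  0.02  ]
tcp [ 0.5713 -0.1081  0.1295] phi 50.7 | tool shift [0.0184 0.0123 0.0299] norm 0.037 turn 3.7
[-0.5501  0.3377  0.8107  1.7136 -0.2715  1.1899 -0.3538] [ 0.0151  0.0058 -0.9999]
```

Call:
apply_moves(commands=[[0.021, 0.013, 0.02, 0, -1], [0, 0, 0.035, 2.7, -1], [0, 0, 0.035, 0, -1], [0, 0, 0, 0, -1]])

```text
clock: 10.92
position: [0.6012, -0.0966, 0.0407]
ee_rot: [0.909, 0.416, 0.012, 0.001]
ft_force: [-0.5, 0.7, -0.8]
grip_width: 0.999
```

```bash
python3 -c "
from h import *
go([.5947,-.1002,-.033],48)"
```

```text
tcp [ 0.6012 -0.0966  0.0407] phi 49.2 | tool shift [-0.0086 -0.0035  0.0735] norm 0.074 turn 1.2
```

Call:
apply_moves(commands=[[-0.0085, -0.0035, 0.012, 1.2, -1], [0, 0, 0.03, 0, -1], [0, 0, 0.03, 0, -1], [0, 0, 0, 0, -1]])

```text
clock: 11.25
position: [0.5977, -0.0994, -0.0279]
ee_rot: [0.91, 0.414, 0.014, 0.002]
ft_force: [-1.0, 0.2, -0.6]
grip_width: 0.999
```

```bash
python3 -c "
from h import *
go([.5947,-.1002,-.033],48);print(tool()[0]['ft_force'])"; sed -i 's/^im=.*//' c3.py;  python3 c3.py | grep -E "y -?0.0[45]"
```

```text
tcp [ 0.5977 -0.0994 -0.0279] phi 48.9 | tool shift [-0.0027 -0.0018  0.005 ] norm 0.006 turn 0.9
[-0.9596  0.2115 -0.5846]
y -0.050 tip z_tool max -0.0313, x at tip 0.0175 n 4888
y -0.040 tip z_tool max -0.0311, x at tip 0.0174 n 3665
y 0.040 tip z_tool max -0.0300, x at tip 0.0175 n 4775
y 0.050 tip z_tool max -0.0298, x at tip 0.0182 n 5100
```

Call:
apply_moves(commands=[[-0.003, -0.002, 0.004, 0.9, 1], [0, 0, 0, 0, 1], [0, 0, 0, 0, 1], [0, 0, 0, 0, 1], [0, 0, 0, 0, 1]], squeeze=20)

```text
clock: 11.77
position: [0.6024, -0.102, -0.0185]
ee_rot: [0.913, 0.407, 0.022, 0.005]
ft_force: [-0.8, -0.5, -0.1]
grip_width: 0.369
```

Call:
apply_moves(commands=[[0, 0, 0, 0, 1], [0, 0, -0.03, 0, 1], [0, 0, -0.04, 0, 1], [0, 0, -0.04, 0, 1], [0, 0, 0, 0, 1]])

```text
clock: 12.18
position: [0.5956, -0.1031, 0.0944]
ee_rot: [0.913, 0.407, 0.02, 0.004]
ft_force: [0.4, -0.7, -0.2]
grip_width: 0.368
```

```bash
cat > held.py <<'E'
from h import *
import sys
o,M,p=tool(); im,d=camera('wrist'); X=cloud('wrist',d,o); T=(X-p)@M
hsv=cv2.cvtColor(im,cv2.COLOR_RGB2HSV)
near=(d>0)&(abs(T[...,1])<.025)&(T[...,2]>-.10)&(T[...,2]<.05)&(abs(T[...,0])<.09)&(X[...,2]>(float(sys.argv[2]) if len(sys.argv)>2 else .06))
b=near&(hsv[...,0]>100)&(hsv[...,0]<130)&(hsv[...,1]>130); w=near&(hsv[...,1]<60)&(im.max(-1)>90)
print(p,o['grip_width'],o['ft_force'].round(1),'phi',np.degrees(np.arctan2(M[1,0],M[0,0])).round(1),'z',M[:,2].round(3))
for n,m in(('blue',b),('white',w)):
    if m.sum()>20: Q=T[m]; print(n,m.sum(),'tool mean',Q.mean(0),'min',np.percentile(Q,2,0),'max',np.percentile(Q,98,0))
if len(sys.argv)>1 and sys.argv[1]!='-':
    s=cv2.convertScaleAbs(im[120:300,150:360],alpha=2); si=camera('side')[0]; u=proj('side',p+[0,0,.04]).astype(int); u=np.clip(u,[55,60],[456,320])
    c=cv2.resize(cv2.convertScaleAbs(si[u[1]-60:u[1]+60,u[0]-55:u[0]+55],alpha=1.5),None,fx=3,fy=3); s=cv2.resize(s,None,fx=2,fy=2); save(sys.argv[1],np.hstack([s,c]))
E
python3 held.py h1.png
```

```text
[ 0.5956 -0.1031  0.0944] 0.36763508630923836 [ 0.4 -0.7 -0.2] phi 48.0 z [ 0.04   0.008 -0.999]
blue 2806 tool mean [ 0.0063 -0.0015 -0.0533] min [-0.0051 -0.017  -0.0562] max [ 0.0147  0.0143 -0.0355]
white 3197 tool mean [ 0.0377 -0.0022 -0.0456] min [ 0.0158 -0.0113 -0.0488] max [ 0.0586  0.007  -0.0398]
```

View pics/h1.png

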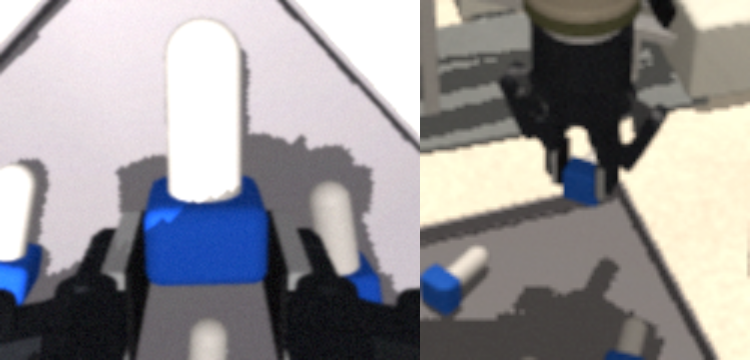

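Call:
apply_moves(commands=[[0, 0, 0, -7, 1], [0, 0, 0, -7, 1], [0, 0, 0, -7, 1], [0, 0, 0, -7, 1], [0, 0, 0, -7, 1]])

```text
clock: 12.7
position: [0.59, -0.0998, 0.0825]
ee_rot: [0.744, 0.668, 0.013, 0.005]
ft_force: [-0.0, 0.9, -0.6]
grip_width: 0.37
```

Call:
apply_moves(commands=[[0.02, 0, 0, -7, 1], [0.035, 0, 0, 0, 1], [0.035, 0, 0, 0, 1], [0.03, 0, 0, 0, 1], [0, 0, 0, 0, 1]])

```text
clock: 13.12
position: [0.5853, 0.0218, 0.0757]
ee_rot: [0.699, 0.715, 0.008, 0.003]
ft_force: [0.5, 0.9, -1.3]
grip_width: 0.369
```

```bash
python3 held.py; python3 -c "
from h import *
go([.59,.06,.073],89)"
```

```text
[0.5853 0.0218 0.0757] 0.3689978270164821 [ 0.5  0.9 -1.3] phi 91.3 z [ 0.015  0.007 -1.   ]
blue 2818 tool mean [ 0.0075 -0.0017 -0.0538] min [-0.004  -0.0175 -0.0665] max [ 0.0159  0.014  -0.0369]
white 3233 tool mean [ 0.0387 -0.0026 -0.0456] min [ 0.0166 -0.0117 -0.0488] max [ 0.0597  0.0066 -0.0398]
tcp [0.585  0.0188 0.0755] phi 91.2 | tool shift [0.0411 0.0058 0.0028] norm 0.042 turn 2.2
```

Call:
apply_moves(commands=[[0.034, 0.005, 0.002, 2, 1], [0.034, 0, 0, 0, 1], [0.034, 0, 0, 0, 1], [0, 0, 0, 0, 1]])

```text
clock: 13.5
position: [0.5888, 0.1187, 0.0695]
ee_rot: [0.715, 0.699, 0.004, 0.003]
ft_force: [0.2, 1.5, -0.6]
grip_width: 0.369
```

```bash
python3 -c "
from h import *
go([.59,.127,.073],89); print(tool()[0]['ft_force'])"
```

```text
tcp [0.5888 0.1187 0.0695] phi 88.7 | tool shift [ 0.0083  0.001  -0.0035] norm 0.009 turn -0.3
[ 0.1878  1.4569 -0.6387]
```

Shift in, then raise step by step.

Call:
apply_moves(commands=[[0.008, 0.001, 0, 0, 1], [0, 0, -0.008, 0, 1], [0, 0, -0.01, 0, 1]])

```text
clock: 13.75
position: [0.5876, 0.1253, 0.0839]
ee_rot: [0.715, 0.699, 0.0, 0.002]
ft_force: [0.7, -0.1, 0.1]
grip_width: 0.368
```

Call:
apply_moves(commands=[[0, 0, -0.01, 0, 1], [0, 0, -0.01, 0, 1], [0, 0, 0, 0, 1]])

```text
clock: 14.0
position: [0.5864, 0.1213, 0.1065]
ee_rot: [0.717, 0.698, -0.001, 0.001]
ft_force: [-0.3, -1.7, -0.9]
grip_width: 0.368
```

```bash
python3 held.py h2.png .05; python3 -c "
from h import *
go([.59,.127,.11],89)"
```

```text
[0.5864 0.1213 0.1065] 0.36778608597152923 [-0.3 -1.7 -0.9] phi 88.5 z [-0.    -0.004 -1.   ]
blue 2405 tool mean [ 0.0058 -0.0017 -0.0492] min [-0.0035 -0.0174 -0.0531] max [ 0.0144  0.0138 -0.0435]
white 8772 tool mean [ 0.0489 -0.0021 -0.0377] min [ 0.0153 -0.0241 -0.0485] max [ 0.0893  0.0236 -0.0257]
tcp [0.5867 0.1219 0.1055] phi 88.5 | tool shift [ 0.0052  0.0032 -0.0046] norm 0.008 turn -0.5
```

View pics/h2.png

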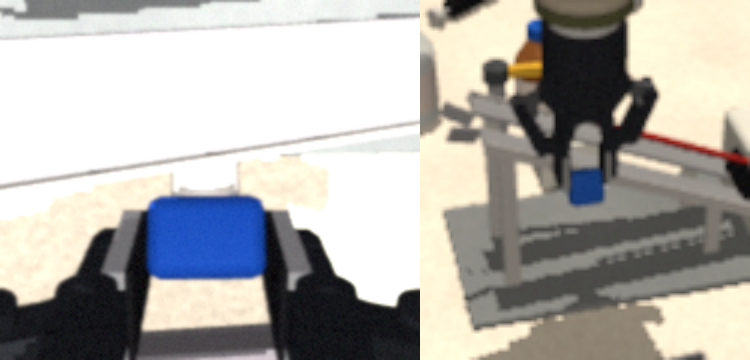

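Call:
apply_moves(commands=[[0.006, 0.003, -0.008, 0, 1], [0.002, 0, -0.012, 0, 1], [0.002, 0, -0.012, 0, 1]])

```text
clock: 14.35
position: [0.5881, 0.1298, 0.1366]
ee_rot: [0.718, 0.697, -0.004, 0.001]
ft_force: [-0.4, -2.8, -1.7]
grip_width: 0.366
```

```bash
python3 held.py - .05; python3 -c "
from h import *
go([.59,.127,.14],89)"
```

```text
[0.5881 0.1298 0.1366] 0.36628932303542117 [-0.4 -2.8 -1.7] phi 88.3 z [-0.005 -0.007 -1.   ]
blue 3154 tool mean [-0.0056 -0.0018 -0.0449] min [-0.0259 -0.0171 -0.0511] max [ 0.0061  0.0137 -0.0357]
white 7337 tool mean [ 0.0472 -0.0017 -0.0076] min [ 0.0067 -0.0241 -0.0213] max [0.0891 0.0237 0.005 ]
tcp [0.5895 0.131  0.1395] phi 88.3 | tool shift [-0.004   0.0006 -0.0004] norm 0.004 turn -0.7
```

Call:
apply_moves(commands=[[-0.003, 0, -0.012, 0, 1], [0, 0, -0.012, 0, 1], [-0.01, 0, -0.012, 0, 1], [-0.02, 0, -0.01, 0, 1], [0, 0, 0, 0, 1]])

```text
clock: 14.82
position: [0.5922, 0.0997, 0.1948]
ee_rot: [0.716, 0.698, 0.003, 0.003]
ft_force: [0.6, -1.5, -0.3]
grip_width: 0.364
```

```bash
cat >> held.py <<'E'
Q=T[b]; best=None; rng=np.random.default_rng(0)
for _ in range(300):
    A=Q[rng.choice(len(Q),3,False)]; n=np.cross(A[1]-A[0],A[2]-A[0]); 
    if np.linalg.norm(n)<1e-6: continue
    n/=np.linalg.norm(n); k=abs((Q-A[0])@n)<.0012
    if best is None or k.sum()>best.sum(): best=k
F=Q[best]; c=F.mean(0); n=np.linalg.svd(F-c)[2][2]; n*=-np.sign(n[2]); print('blue face',best.sum(),'/',len(Q),'centre',c,'normal(tool)',n,'tilt from up %.1f (dir x %.1f)'%(np.degrees(np.arccos(-n[2])),np.degrees(np.arctan2(n[0],-n[2]))), 'range',F.min(0),F.max(0))
E
python3 held.py - .05; python3 -c "
from h import *
go([.5475,.1918,.24],179)"
```

```text
[0.5922 0.0997 0.1948] 0.364276407946219 [ 0.6 -1.5 -0.3] phi 88.6 z [ 0.009 -0.    -1.   ]
blue 3222 tool mean [-0.0063 -0.0018 -0.0453] min [-0.0266 -0.0173 -0.0515] max [ 0.0055  0.0137 -0.0352]
white 1389 tool mean [ 0.0445 -0.012   0.0288] min [ 0.0089 -0.0245 -0.0145] max [0.0788 0.006  0.0498]
blue face 1603 / 3222 centre [-0.0135 -0.0016 -0.0463] normal(tool) [-0.3971  0.0195 -0.9176] tilt from up 23.4 (dir x -23.4) range [-0.0282 -0.0175 -0.0557] [ 0.0099  0.0139 -0.0391]
tcp [0.592  0.1021 0.1941] phi 88.7 | tool shift [ 0.0887 -0.0462 -0.0462] norm 0.110 turn -90.3
```

Call:
apply_moves(commands=[[0, 0, -0.01, -7, 1], [0, 0, -0.01, -7, 1], [0, 0, -0.01, -7, 1], [0, 0, -0.005, -7, 1], [0, 0, 0, -7, 1]])

```text
clock: 15.28
position: [0.5922, 0.1037, 0.2329]
ee_rot: [0.466, 0.885, 0.004, 0.004]
ft_force: [0.7, 0.0, -0.5]
grip_width: 0.369
```

Call:
apply_moves(commands=[[0, 0, 0, -7, 1], [0, 0, 0, -7, 1], [0, 0, 0, -7, 1], [0, 0, 0, -7, 1], [0, 0, 0, -7, 1]])

```text
clock: 15.7
position: [0.5931, 0.1062, 0.2354]
ee_rot: [0.172, 0.985, 0.005, 0.007]
ft_force: [-0.0, -0.4, 0.3]
grip_width: 0.37
```

Call:
apply_moves(commands=[[0, 0, 0, -7, 1], [0, 0, 0, -7, 1], [0, 0, 0, 0, 1]])

```text
clock: 15.95
position: [0.5933, 0.1076, 0.2363]
ee_rot: [0.044, 0.999, 0.005, 0.008]
ft_force: [-0.4, -0.2, -0.6]
grip_width: 0.37
```

```bash
python3 -c "
from h import *
go([.548,.1937,.235],179.2)"
```

```text
tcp [0.5933 0.1076 0.2363] phi 174.9 | tool shift [0.0528 0.0818 0.0014] norm 0.097 turn -4.3
```

Call:
apply_moves(commands=[[0.018, 0.027, 0, 0, 1], [0.018, 0.027, 0, 0, 1], [0.017, 0.027, 0, -4.3, 1], [0, 0, 0, 0, 1]])

```text
clock: 16.28
position: [0.5473, 0.1947, 0.2369]
ee_rot: [0.016, 1.0, 0.005, 0.009]
ft_force: [0.0, 0.9, -0.4]
grip_width: 0.364
```

```bash
python3 held.py - .19; python3 -c "
from h import *
go([.548,.1937,.235],179.2)"
```

```text
[0.5473 0.1947 0.2369] 0.36436653195044266 [ 0.   0.9 -0.4] phi 178.2 z [ 0.017  0.009 -1.   ]
blue 3210 tool mean [-0.0046 -0.0002 -0.0452] min [-0.0249 -0.0158 -0.0512] max [ 0.0071  0.0153 -0.0352]
white 114 tool mean [ 0.0592 -0.0008  0.0319] min [-0.0184 -0.0247 -0.052 ] max [0.0772 0.0186 0.0457]
blue face 1605 / 3210 centre [-0.0119 -0.0002 -0.0463] normal(tool) [-0.4036  0.0107 -0.9149] tilt from up 23.8 (dir x -23.8) range [-0.0269 -0.016  -0.053 ] [ 0.0019  0.0155 -0.0385]
tcp [0.5486 0.1916 0.237 ] phi 177.8 | tool shift [0.0007 0.0021 0.002 ] norm 0.003 turn -1.4
```

Call:
apply_moves(commands=[[0, 0.001, 0.02, -1.2, 1], [0, 0, 0.02, 0, 1], [0, 0, 0.01, 0, 1], [0, 0, 0, 0, 1]])

```text
clock: 16.67
position: [0.5513, 0.1928, 0.1874]
ee_rot: [0.015, 1.0, 0.005, 0.011]
ft_force: [-0.1, -0.3, 0.2]
grip_width: 0.363
```

```bash
python3 held.py - .17; python3 -c "
from h import *
go([.548,.1925,.138],179.2)"
```

```text
[0.5513 0.1928 0.1874] 0.3631334232102078 [-0.1 -0.3  0.2] phi 178.3 z [ 0.022  0.01  -1.   ]
blue 3208 tool mean [-0.0047 -0.0002 -0.0451] min [-0.0249 -0.0156 -0.051 ] max [ 0.007   0.0153 -0.0353]
white 1923 tool mean [0.0457 0.0043 0.0026] min [ 0.0066 -0.0241 -0.0214] max [0.0824 0.0244 0.0163]
blue face 1631 / 3208 centre [-0.0117 -0.0003 -0.0463] normal(tool) [-0.395   0.005  -0.9187] tilt from up 23.3 (dir x -23.3) range [-0.0264 -0.016  -0.0528] [ 0.0035  0.0155 -0.0392]
tcp [0.5516 0.1927 0.1884] phi 178.3 | tool shift [ 0.0047 -0.0008  0.0503] norm 0.051 turn -0.9
```

Call:
apply_moves(commands=[[0.003, -0.0005, 0.015, -0.9, 1], [0.001, 0, 0.017, 0, 1], [0.001, 0, 0.016, 0, 1], [0, 0, 0, 0, 1]])

```text
clock: 17.05
position: [0.5511, 0.1917, 0.1439]
ee_rot: [0.011, 1.0, 0.006, 0.014]
ft_force: [-0.7, 0.1, -0.5]
grip_width: 0.368
```

```bash
python3 held.py h3.png .15; python3 -c "
from h import *
go([.548,.1925,.138],179.2)"
```

```text
[0.5511 0.1917 0.1439] 0.3682477504104826 [-0.7  0.1 -0.5] phi 178.7 z [ 0.029  0.012 -1.   ]
blue 3204 tool mean [-0.0047 -0.0002 -0.045 ] min [-0.0249 -0.0156 -0.0509] max [ 0.007   0.0152 -0.0351]
white 3119 tool mean [ 0.0428  0.0074 -0.0362] min [ 0.0053 -0.0216 -0.0529] max [ 0.0819  0.0244 -0.0094]
blue face 1603 / 3204 centre [-0.0119  0.0001 -0.0463] normal(tool) [-0.3998  0.017  -0.9164] tilt from up 23.6 (dir x -23.6) range [-0.0269 -0.016  -0.0558] [ 0.0102  0.0155 -0.0386]
tcp [0.5526 0.1921 0.1467] phi 178.8 | tool shift [0.0049 0.0001 0.0086] norm 0.010 turn -0.4
```

View pics/h3.png

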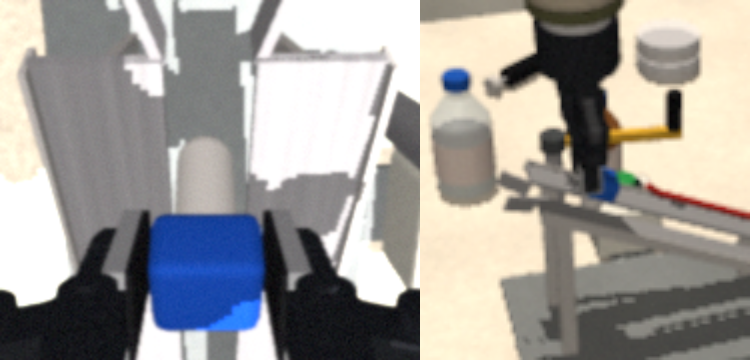

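Call:
apply_moves(commands=[[0.004, 0, 0.009, 0, 1], [0, 0, 0.002, 0, 1], [0, 0, 0.002, 0, -0.3], [0, 0, 0.002, 0, -0.3], [0, 0, 0.001, 0, -0.3]])

```text
clock: 17.57
position: [0.5516, 0.1931, 0.1344]
ee_rot: [0.012, 1.0, 0.009, 0.019]
ft_force: [-0.3, 0.3, -0.8]
grip_width: 0.65
```

Call:
apply_moves(commands=[[0, 0, -0.02, 0, -0.3], [0, 0, -0.04, 0, -0.3], [0, 0, -0.04, 0, -1], [0, 0, 0, 0, -1]])

```text
clock: 17.9
position: [0.5461, 0.1907, 0.236]
ee_rot: [0.012, 1.0, 0.007, 0.017]
ft_force: [0.9, 0.4, 0.6]
grip_width: 0.903
```

```bash
cat > q.py <<'E'
from h import *
import sys
def chute(cam):
    o=manip.get_obs(); im,d=camera(cam); X=cloud(cam,d,o); hsv=cv2.cvtColor(im,cv2.COLOR_RGB2HSV)
    b=(hsv[...,0]>100)&(hsv[...,0]<130)&(hsv[...,1]>110)&(d>0)
    b&=(X[...,0]>.46)&(X[...,0]<.8)&(X[...,1]>.12)&(X[...,1]<.26)
    n,L,S,C=cv2.connectedComponentsWithStats(b.astype(np.uint8))
    for i in range(1,n):
        if S[i,4]<8: continue
        P=X[L==i]; e=np.array([.906,-.013,-.4226]); nz=np.array([.4226,0,.906]); q=P-[.498,.1925,.185]
        print(cam,'blob',S[i,4],'chute x',np.percentile(q@e,[3,97]).round(3),'y',np.percentile(q[:,1]+.0144*q[:,0],[3,97]).round(4),'z',np.percentile(q@nz,[10,90]).round(3))
    return im
save('q.png',chute(sys.argv[1])); print(tool()[2],tool()[1][:,2])
E
python3 q.py top; python3 q.py wrist
```

```text
top blob 21 chute x [0.265 0.295] y [0.0077 0.0185] z [0.013 0.024]
top blob 49 chute x [0.261 0.293] y [-0.0176 -0.005 ] z [0.014 0.025]
[0.5453 0.1905 0.2327] [ 0.031   0.0128 -0.9994]
wrist blob 248 chute x [0.258 0.292] y [-0.0191 -0.004 ] z [0.006 0.022]
wrist blob 168 chute x [0.259 0.292] y [0.0057 0.0168] z [0.006 0.022]
wrist blob 8 chute x [-0.034 -0.028] y [0.0581 0.0609] z [0.149 0.151]
wrist blob 9 chute x [-0.045 -0.043] y [0.0275 0.0295] z [0.155 0.156]
wrist blob 8 chute x [-0.037 -0.035] y [-0.0639 -0.0631] z [0.151 0.152]
wrist blob 11 chute x [-0.037 -0.033] y [0.0577 0.0589] z [0.154 0.155]
wrist blob 8 chute x [-0.047 -0.046] y [0.0257 0.027 ] z [0.159 0.16 ]
wrist blob 9 chute x [-0.037 -0.032] y [-0.0643 -0.0628] z [0.153 0.155]
wrist blob 11 chute x [-0.04  -0.037] y [0.0069 0.0086] z [0.158 0.159]
wrist blob 11 chute x [-0.043 -0.04 ] y [0.0075 0.0092] z [0.162 0.163]
wrist blob 9 chute x [-0.043 -0.041] y [0.0578 0.0598] z [0.163 0.163]
wrist blob 10 chute x [-0.054 -0.042] y [-0.0213 -0.0179] z [0.164 0.169]
wrist blob 8 chute x [-0.044 -0.043] y [0.0089 0.0097] z [0.166 0.167]
wrist blob 8 chute x [-0.053 -0.042] y [-0.0183 -0.016 ] z [0.165 0.168]
wrist blob 8 chute x [-0.046 -0.043] y [0.0069 0.008 ] z [0.167 0.169]
wrist blob 10 chute x [-0.046 -0.044] y [-0.0623 -0.0611] z [0.168 0.169]
wrist blob 8 chute x [-0.039 -0.037] y [0.0551 0.0566] z [0.173 0.173]
wrist blob 8 chute x [-0.024 -0.022] y [0.0564 0.0574] z [0.169 0.17 ]
wrist blob 9 chute x [-0.023 -0.021] y [-0.0633 -0.0628] z [0.168 0.168]
wrist blob 8 chute x [-0.059 -0.058] y [0.009  0.0097] z [0.178 0.179]
wrist blob 8 chute x [-0.04  -0.039] y [0.055  0.0561] z [0.175 0.175]
[0.5443 0.1902 0.2301] [ 0.0279  0.0113 -0.9995]
```

Call:
apply_moves(commands=[[0.009, -0.035, 0, 0, -1], [0.009, -0.035, 0, 0, -1], [0.009, -0.035, 0, 0, -1], [0.009, -0.035, 0, 0, -1]])

```text
clock: 18.33
position: [0.5028, 0.0556, 0.2214]
ee_rot: [0.004, 1.0, 0.005, 0.011]
ft_force: [0.4, -0.8, 0.6]
grip_width: 0.998
```

Call:
apply_moves(commands=[[0.009, -0.035, 0, 0, -1], [0.009, -0.035, 0, 0, -1], [0.009, -0.035, 0, 0, -1], [0.007, -0.03, 0, 0, -1], [0, 0, 0, 7.1, -1]])

```text
clock: 18.75
position: [0.4597, -0.0918, 0.2128]
ee_rot: [0.067, 0.998, 0.005, 0.007]
ft_force: [-1.2, 0.2, 1.1]
grip_width: 0.999
```

Call:
apply_moves(commands=[[0, 0, 0.006, 7.1, -1], [0, 0, 0.006, 7.1, -1], [0, 0, 0.006, 7.1, -1], [0, 0, 0.006, 7.1, -1], [0, 0, 0.006, 7.1, -1]])

```text
clock: 19.17
position: [0.4566, -0.0946, 0.1769]
ee_rot: [0.372, 0.928, 0.006, 0.002]
ft_force: [0.4, -0.4, -0.2]
grip_width: 1.001
```

Call:
apply_moves(commands=[[0, 0, 0.006, 7.1, -1], [0, 0, 0.006, 7.1, -1], [0, 0, 0.006, 7.1, -1], [0, 0, 0.006, 7.1, -1], [0, 0, 0.006, 7.1, -1]])

```text
clock: 19.58
position: [0.4528, -0.0939, 0.1389]
ee_rot: [0.639, 0.769, 0.004, -0.003]
ft_force: [0.4, -0.3, 0.7]
grip_width: 1.0
```

Call:
apply_moves(commands=[[0, 0, 0.006, 7.1, -1], [0, 0, 0.006, 7.1, -1], [0, 0, 0.006, 7.1, -1], [0, 0, 0.006, 7.1, -1], [0, 0, 0.006, 7.1, -1]])

```text
clock: 20.0
position: [0.4482, -0.0932, 0.1011]
ee_rot: [0.845, 0.535, -0.001, -0.006]
ft_force: [0.6, 0.5, 0.5]
grip_width: 0.996
```

Call:
apply_moves(commands=[[0, 0, 0.006, 7.1, -1], [0, 0, 0.006, 7.1, -1], [0, 0, 0.006, 7.1, -1], [0, 0, 0, 0, -1]])

```text
clock: 20.33
position: [0.4435, -0.0927, 0.0765]
ee_rot: [0.931, 0.365, -0.007, -0.006]
ft_force: [0.0, -0.3, 0.9]
grip_width: 1.001
```

```bash
cat > nx.py <<'E'
from find import *
import sys
o,im,X,out=find('wrist'); p=np.array(o['position'])
for c,a,n,m,z in sorted(out,key=lambda q:np.linalg.norm(q[0]-p[:2])):
    print('cap',c.round(4),'tail %.0f'%a,n,m,'z %.3f'%z)
c,a=sorted(out,key=lambda q:np.linalg.norm(q[0]-p[:2]))[0][:2]; r=np.radians(a)
t=c-.005*np.array([np.cos(r),np.sin(r)]); print('target',t); go([*t,-.036],a); print(tool()[1][:,2],tool()[0]['ft_force'])
E
python3 nx.py
```

```text
cap [ 0.4748 -0.0844] tail 36 993 974 z 0.036
cap [ 0.4925 -0.2158] tail 47 1085 797 z 0.036
cap [ 0.5944 -0.2065] tail 60 1576 1037 z 0.036
target [ 0.4707 -0.0873]
tcp [ 0.4436 -0.0928  0.077 ] phi 43.3 | tool shift [0.0243 0.0165 0.1125] norm 0.116 turn 7.7
[-0.0168  0.0072 -0.9998] [-0.2563  0.8487 -0.1865]
```

Call:
apply_moves(commands=[[0.0245, 0.0165, 0, 0, -1], [0, 0, 0.02, 7, -1], [0, 0, 0.02, 0, -1], [0, 0, 0, 0, -1]])

```text
clock: 20.72
position: [0.4733, -0.0872, 0.0356]
ee_rot: [0.948, 0.318, -0.006, -0.006]
ft_force: [-1.5, -0.3, 0.3]
grip_width: 1.0
```

```bash
python3 nx.py
```

```text
cap [ 0.4753 -0.0846] tail 37 1392 1404 z 0.036
cap [ 0.5042 -0.2187] tail 59 229 535 z 0.036
cap [ 0.5897 -0.2024] tail 50 1539 1655 z 0.036
target [ 0.4713 -0.0876]
tcp [ 0.4737 -0.0876  0.037 ] phi 37.0 | tool shift [-0.0014 -0.0004  0.073 ] norm 0.073 turn 0.1
[-0.0148  0.0078 -0.9999] [ 0.0152 -0.0677  0.7408]
```

Call:
apply_moves(commands=[[-0.0015, 0, 0.025, 0, -1], [-0.001, 0, 0.025, 0, -1], [0, 0, 0.015, 0, -1], [0, 0, 0, 0, -1]])

```text
clock: 21.1
position: [0.4735, -0.0888, -0.0253]
ee_rot: [0.946, 0.324, -0.003, -0.006]
ft_force: [-0.5, 0.7, -0.4]
grip_width: 0.999
```

Call:
apply_moves(commands=[[0, 0, 0.002, 0, 1], [0, 0, 0.002, 0, 1], [0, 0, 0.002, 0, 1], [0, 0, 0.001, 0, 1], [0, 0, 0.001, 0, 1]])

```text
clock: 21.52
position: [0.4765, -0.089, -0.0283]
ee_rot: [0.945, 0.326, -0.0, -0.005]
ft_force: [-3.8, 0.2, 9.8]
grip_width: 0.372
```

Call:
apply_moves(commands=[[0, 0, 0, 0, 1], [0, 0, -0.03, 0, 1], [0, 0, -0.04, 0, 1], [0, 0, -0.035, 0, 1], [0, 0, 0, 0, 1]])

```text
clock: 21.93
position: [0.4758, -0.0906, 0.0811]
ee_rot: [0.945, 0.326, -0.002, -0.005]
ft_force: [1.5, -0.3, -0.2]
grip_width: 0.368
```

```bash
python3 held.py; python3 -c "
from h import *
go([.58,.06,.068],89)"
```

```text
[ 0.4758 -0.0906  0.0811] 0.3678341427464056 [ 1.5 -0.3 -0.2] phi 38.1 z [-0.006  0.008 -1.   ]
blue 3187 tool mean [ 0.005  -0.001  -0.0622] min [-0.0066 -0.0167 -0.0656] max [ 0.0129  0.0146 -0.0437]
white 3640 tool mean [ 0.0364 -0.0014 -0.0562] min [ 0.0141 -0.0104 -0.0591] max [ 0.0571  0.0077 -0.0506]
blue face 2149 / 3187 centre [ 0.0032 -0.001  -0.0641] normal(tool) [ 0.0366  0.0009 -0.9993] tilt from up 2.1 (dir x 2.1) range [-0.0071 -0.017  -0.0656] [ 0.0136  0.0149 -0.0624]
tcp [ 0.4748 -0.0902  0.0788] phi 38.1 | tool shift [ 0.1755 -0.0532  0.0112] norm 0.184 turn -50.9
```

Call:
apply_moves(commands=[[0, 0, 0, -7.1, 1], [0, 0, 0, -7.1, 1], [0, 0, 0, -7.1, 1], [0, 0, 0, -7.1, 1], [0, 0, 0, -7.1, 1]])

```text
clock: 22.4
position: [0.4742, -0.0893, 0.0778]
ee_rot: [0.798, 0.602, -0.0, -0.006]
ft_force: [-0.2, -0.4, 0.7]
grip_width: 0.368
```

Call:
apply_moves(commands=[[0, 0, 0, -7.1, 1], [0, 0, 0, -7.1, 1], [0.025, 0.028, 0, 0, 1], [0.025, 0.028, 0, 0, 1], [0.025, 0.028, 0, 0, 1]])

```text
clock: 22.82
position: [0.5556, -0.0208, 0.0741]
ee_rot: [0.717, 0.697, -0.001, -0.009]
ft_force: [1.9, -0.8, 0.9]
grip_width: 0.369
```

Call:
apply_moves(commands=[[0.03, 0.02, 0, 0, 1], [0.03, 0, 0, 0, 1], [0, 0, 0, 0, 1]])

```text
clock: 23.07
position: [0.5811, 0.0474, 0.0709]
ee_rot: [0.715, 0.699, -0.001, -0.01]
ft_force: [-0.9, 0.9, -1.0]
grip_width: 0.368
```

```bash
python3 -c "
from h import *
go([.586,.116,.064],89); print(tool()[1][:,2])"
```

```text
tcp [0.5811 0.0474 0.0709] phi 88.7 | tool shift [0.0686 0.0034 0.0077] norm 0.069 turn -0.3
[-0.0156  0.012  -0.9998]
```

Call:
apply_moves(commands=[[0.02, 0.003, 0.008, 0, 1], [0.025, 0, 0.001, 0, 1], [0.023, 0, 0.001, 0, 1], [0, 0, -0.008, 0, 1], [0, 0, -0.012, 0, 1]])

```text
clock: 23.48
position: [0.5817, 0.1188, 0.0744]
ee_rot: [0.714, 0.7, -0.006, -0.012]
ft_force: [0.9, -1.9, -0.6]
grip_width: 0.37
```

Call:
apply_moves(commands=[[0, 0, -0.01, 0, 1], [0.001, 0, -0.01, 0, 1]])

```text
clock: 23.65
position: [0.5801, 0.1188, 0.0942]
ee_rot: [0.714, 0.7, -0.008, -0.013]
ft_force: [-2.4, -0.9, -7.8]
grip_width: 0.37
```

```bash
python3 held.py - .05; python3 -c "
from h import *
go([.586,.116,.11],89)"
```

```text
[0.5801 0.1188 0.0942] 0.3700159260395519 [-2.4 -0.9 -7.8] phi 88.9 z [-0.031  0.007 -1.   ]
blue 2870 tool mean [ 0.0063 -0.0017 -0.0598] min [-0.0035 -0.0173 -0.0633] max [ 0.0148  0.0139 -0.053 ]
white 9952 tool mean [ 0.0483 -0.0019 -0.0517] min [ 0.0166 -0.0242 -0.0618] max [ 0.0893  0.0237 -0.0406]
blue face 2252 / 2870 centre [ 0.0057 -0.0018 -0.0602] normal(tool) [ 0.2949  0.0066 -0.9555] tilt from up 17.2 (dir x 17.2) range [-0.0041 -0.0176 -0.0638] [ 0.0152  0.0142 -0.0562]
tcp [0.5809 0.1189 0.0964] phi 88.9 | tool shift [-0.0027  0.0047 -0.0138] norm 0.015 turn -0.1
```

Call:
apply_moves(commands=[[-0.001, 0.002, -0.012, 0, 1], [0, 0, -0.012, 0, 1]])

```text
clock: 23.87
position: [0.5811, 0.1146, 0.1191]
ee_rot: [0.714, 0.7, -0.011, -0.014]
ft_force: [-0.9, -1.8, -4.0]
grip_width: 0.367
```

```bash
python3 held.py - .05; python3 -c "
from h import *
go([.586,.116,.11],89)"
```

```text
[0.5811 0.1146 0.1191] 0.3671552996878508 [-0.9 -1.8 -4. ] phi 88.8 z [-0.035  0.005 -0.999]
blue 3104 tool mean [ 0.0025 -0.0017 -0.0548] min [-0.0182 -0.0175 -0.0609] max [ 0.0125  0.0139 -0.044 ]
white 7212 tool mean [ 0.0439 -0.0018 -0.0277] min [ 0.013  -0.024  -0.0394] max [ 0.0892  0.0235 -0.0159]
blue face 2033 / 3104 centre [ 0.0057 -0.0017 -0.055 ] normal(tool) [ 0.6745  0.0133 -0.7382] tilt from up 42.4 (dir x 42.4) range [-0.0023 -0.0177 -0.0616] [ 0.0132  0.0143 -0.0472]
tcp [0.5823 0.1145 0.1216] phi 88.8 | tool shift [0.0015 0.004  0.0115] norm 0.012 turn -0.2
```

Call:
apply_moves(commands=[[0.002, 0.002, -0.01, 0, 1], [0.001, 0, -0.011, 0, 1]])

```text
clock: 24.08
position: [0.5851, 0.1155, 0.1434]
ee_rot: [0.716, 0.698, -0.01, -0.013]
ft_force: [0.1, -0.1, 0.7]
grip_width: 0.369
```

```bash
python3 held.py - .05; python3 -c "
from h import *
go([.586,.116,.11],89)"
```

```text
[0.5851 0.1155 0.1434] 0.36913075860798145 [ 0.1 -0.1  0.7] phi 88.6 z [-0.032  0.005 -0.999]
blue 3358 tool mean [-0.0003 -0.0017 -0.0538] min [-0.0207 -0.0173 -0.0603] max [ 0.0107  0.0139 -0.0452]
white 5923 tool mean [ 0.0424 -0.0017 -0.0059] min [ 0.011  -0.0239 -0.0345] max [0.0892 0.0235 0.0101]
blue face 1847 / 3358 centre [ 0.0047 -0.0016 -0.0538] normal(tool) [ 0.7687  0.0182 -0.6393] tilt from up 50.3 (dir x 50.3) range [-0.003  -0.0177 -0.0628] [ 0.0115  0.0141 -0.045 ]
tcp [0.5863 0.1162 0.146 ] phi 88.6 | tool shift [-0.0004  0.0008  0.0359] norm 0.036 turn -0.4
```

Call:
apply_moves(commands=[[-0.03, 0, 0, 0, 1], [0, 0, 0.03, 0, 1], [0, 0, 0.032, 0, 1], [0, 0, 0, 0, 1]])

```text
clock: 24.47
position: [0.5907, 0.0892, 0.09]
ee_rot: [0.715, 0.699, 0.0, -0.009]
ft_force: [-1.0, -0.8, -1.1]
grip_width: 0.37
```

```bash
python3 -c "
from h import *
go([.586,.122,.084],89)"
```

```text
tcp [0.5907 0.0892 0.09  ] phi 88.7 | tool shift [ 0.0326 -0.0053  0.0065] norm 0.034 turn -0.3
```

Call:
apply_moves(commands=[[0, -0.005, 0.007, 0, 1], [0.017, 0, 0, 0, 1], [0.017, 0, 0, 0, 1], [0, 0, -0.01, 0, 1], [0, 0, -0.01, 0, 1]])

```text
clock: 24.88
position: [0.5874, 0.1255, 0.1084]
ee_rot: [0.715, 0.699, 0.002, -0.009]
ft_force: [0.0, -1.0, 0.8]
grip_width: 0.368
```

```bash
python3 held.py - .05; python3 -c "
from h import *
go([.586,.122,.11],89)"
```

```text
[0.5874 0.1255 0.1084] 0.36844007322763034 [ 0.  -1.   0.8] phi 88.7 z [-0.009  0.015 -1.   ]
blue 3269 tool mean [-0.0001 -0.0017 -0.0538] min [-0.0197 -0.017  -0.06  ] max [ 0.0106  0.0138 -0.0456]
white 9122 tool mean [ 0.0485 -0.0019 -0.0343] min [ 0.0109 -0.0241 -0.0452] max [ 0.0892  0.0237 -0.0225]
blue face 1879 / 3269 centre [ 0.0051 -0.002  -0.0534] normal(tool) [ 0.7902 -0.0067 -0.6128] tilt from up 52.2 (dir x 52.2) range [-0.0014 -0.0177 -0.061 ] [ 0.0114  0.014  -0.0447]
tcp [0.5885 0.1261 0.1108] phi 88.8 | tool shift [-0.0042 -0.0024  0.0007] norm 0.005 turn -0.2
```

Call:
apply_moves(commands=[[-0.003, 0, -0.01, 0, 1], [0, 0, -0.01, 0, 1]])

```text
clock: 25.1
position: [0.5882, 0.1207, 0.1326]
ee_rot: [0.715, 0.699, 0.003, -0.008]
ft_force: [0.4, -4.2, -2.6]
grip_width: 0.369
```

```bash
python3 held.py - .05; python3 -c "
from h import *
go([.586,.122,.11],89)"
```

```text
[0.5882 0.1207 0.1326] 0.3690768337667609 [ 0.4 -4.2 -2.6] phi 88.7 z [-0.007  0.015 -1.   ]
blue 3501 tool mean [-0.002  -0.0017 -0.0534] min [-0.0226 -0.0171 -0.0597] max [ 0.0094  0.0139 -0.0445]
white 6836 tool mean [ 0.0447 -0.0017 -0.0117] min [ 0.0096 -0.0241 -0.032 ] max [0.0891 0.0236 0.002 ]
blue face 1767 / 3501 centre [ 0.0047 -0.0019 -0.0526] normal(tool) [ 0.8482  0.0044 -0.5297] tilt from up 58.0 (dir x 58.0) range [-0.0013 -0.0178 -0.0607] [ 0.0101  0.0141 -0.0431]
tcp [0.5893 0.1207 0.1348] phi 88.7 | tool shift [ 0.0008 -0.0032  0.0248] norm 0.025 turn -0.3
```

Call:
apply_moves(commands=[[0.003, 0, -0.01, 0, 1], [0.001, 0, -0.012, 0, 1], [-0.01, 0, -0.015, 0, 1], [-0.02, 0, -0.03, 0, 1], [0, 0, -0.03, -7, 1]])

```text
clock: 25.57
position: [0.587, 0.0926, 0.2346]
ee_rot: [0.672, 0.74, 0.003, -0.009]
ft_force: [1.4, -0.1, -0.0]
grip_width: 0.37
```

Call:
apply_moves(commands=[[0, 0, 0, -7, 1], [0, 0, 0, -7, 1], [0, 0, 0, -7, 1], [0, 0, 0, -7, 1], [0, 0, 0, -7, 1]])

```text
clock: 25.98
position: [0.5915, 0.0934, 0.2501]
ee_rot: [0.411, 0.912, 0.012, -0.001]
ft_force: [-1.0, -0.7, -0.3]
grip_width: 0.37
```

Call:
apply_moves(commands=[[0, 0, 0, -7, 1], [0, 0, 0, -7, 1], [0, 0, 0, -7, 1], [0, 0, 0, -7, 1], [0, 0, 0, -7, 1]])

```text
clock: 26.4
position: [0.5924, 0.0953, 0.2568]
ee_rot: [0.111, 0.994, 0.014, 0.005]
ft_force: [0.4, 0.1, 0.1]
grip_width: 0.368
```

Call:
apply_moves(commands=[[0, 0, 0, -7, 1], [0, 0, 0, -7, 1], [0, 0, 0, 0, 1]])

```text
clock: 26.65
position: [0.5929, 0.0964, 0.2606]
ee_rot: [-0.017, 1.0, 0.015, 0.009]
ft_force: [-0.1, -0.2, 0.0]
grip_width: 0.369
```

```bash
cat >> held.py <<'E'
# cap centre: if face is the outer end (normal leans -x) depth 11, else it is a side face (normal leans +x) depth 16
# visible side face is 22 long: use tail direction
if n[0]<0: tail=-n; cc=c+11e-3*tail
else:
    tail=np.array([-n[2],0,n[0]]); tail/=np.linalg.norm(tail)  # along tube, +x and down(+z)
    s=(Q@tail); up=np.array([-n[0],0,-n[2]])*-1
    smin=np.percentile(F@tail,2); smax=np.percentile(F@tail,98); mid=(smin+smax)/2; cn=(F@n).mean()-.016
    cc=mid*tail+cn*n; cc[1]=np.median(F[:,1])
    print('side face length',smax-smin)
print('CAP tool',cc,'world',p+M@cc,'axis from up %.1f'%np.degrees(np.arccos((M@tail)[2]*-1)))
d3=np.array([.557,.1916,.174])-(M@cc); print('TCP for cap at load:',d3)
go([d3[0],d3[1],.235],179.2); go(d3)
E
python3 held.py - .19
```

```text
[0.5929 0.0964 0.2606] 0.3686750535790061 [-0.1 -0.2  0. ] phi -178.0 z [ 0.017  0.03  -0.999]
blue 3445 tool mean [-0.0002  0.0001 -0.0533] min [-0.0204 -0.0154 -0.0597] max [ 0.0109  0.0155 -0.0441]
white 1244 tool mean [ 0.0159 -0.0013 -0.0227] min [-0.0092 -0.0177 -0.0715] max [ 0.0268  0.0086 -0.0038]
blue face 1728 / 3445 centre [ 0.0062  0.0004 -0.0526] normal(tool) [ 0.8509  0.0208 -0.5249] tilt from up 58.3 (dir x 58.3) range [-0.     -0.0159 -0.0606] [ 0.0115  0.0157 -0.042 ]
side face length 0.018678868820885423
CAP tool [-0.0071  0.0001 -0.0436] world [0.5992 0.0954 0.3043] axis from up 30.7
TCP for cap at load: [0.5507 0.1926 0.1303]
tcp [0.593  0.0964 0.2608] phi 181.6 | tool shift [0.0402 0.0965 0.0279] norm 0.108 turn 2.4
tcp [0.593  0.0964 0.2608] phi 181.6 | tool shift [0.0421 0.0934 0.1325] norm 0.167
```

Call:
apply_moves(commands=[[0.013, 0.032, 0.005, 0, 1], [0.013, 0.032, 0.005, 0, 1], [0.013, 0.031, 0.005, 2.4, 1], [0, 0, 0, 0, 1]])

```text
clock: 27.03
position: [0.5521, 0.1921, 0.2499]
ee_rot: [0.022, 1.0, 0.016, 0.01]
ft_force: [-0.6, 1.6, -0.9]
grip_width: 0.371
```

```bash
python3 held.py - .19 | tail -4
```

```text
CAP tool [-0.007  -0.     -0.0434] world [0.5582 0.1905 0.2934] axis from up 32.0
TCP for cap at load: [0.5509 0.1933 0.1305]
tcp [0.5536 0.1888 0.2505] phi 177.5 | tool shift [0.0031 0.0039 0.0156] norm 0.016 turn -1.7
tcp [0.5536 0.1888 0.2505] phi 177.5 | tool shift [0.0053 0.0007 0.12  ] norm 0.120
```

Call:
apply_moves(commands=[[0.003, 0.001, 0.025, -1.7, 1], [0.001, 0, 0.03, 0, 1], [0, 0, 0.005, 0, 1], [0, 0, 0, 0, 1]])

```text
clock: 27.42
position: [0.553, 0.1911, 0.1927]
ee_rot: [0.013, 1.0, 0.016, 0.013]
ft_force: [0.8, 1.1, -0.3]
grip_width: 0.37
```

```bash
python3 held.py - .17 | tail -4
```

```text
CAP tool [-0.007  -0.0005 -0.0436] world [0.5589 0.189  0.2364] axis from up 31.3
TCP for cap at load: [0.5512 0.1936 0.1303]
tcp [0.5531 0.1908 0.193 ] phi 178.5 | tool shift [ 0.0009  0.0041 -0.0419] norm 0.042 turn -0.7
tcp [0.5531 0.1908 0.193 ] phi 178.5 | tool shift [0.0037 0.0008 0.0627] norm 0.063
```

Call:
apply_moves(commands=[[0.002, 0.0028, 0.008, 0, 1], [0.001, -0.0007, 0.02, 0, 1], [0, -0.0007, 0.02, 0, 1], [0, 0, 0.004, 0, 1], [0, 0, 0.002, 0, 1]])

```text
clock: 27.88
position: [0.5563, 0.1942, 0.1444]
ee_rot: [0.017, 1.0, 0.018, 0.018]
ft_force: [0.6, 0.2, -0.9]
grip_width: 0.373
```

```bash
python3 held.py - .15 | tail -4
```

```text
CAP tool [-0.007  -0.0005 -0.0435] world [0.5616 0.1919 0.1881] axis from up 31.4
TCP for cap at load: [0.5517 0.1939 0.1303]
tcp [0.5561 0.1941 0.1441] phi 178.0 | tool shift [ 0.0012  0.0028 -0.0909] norm 0.091 turn -1.2
tcp [0.5561 0.1941 0.1441] phi 178.0 | tool shift [ 0.0049 -0.0009  0.0136] norm 0.014
```

Call:
apply_moves(commands=[[0.004, -0.0007, 0.008, 0, 1], [0, 0, 0.002, 0, 1], [0, 0, 0.002, 0, -0.3], [0, 0, 0.002, 0, -0.3], [0, 0, 0.001, 0, -0.3]])

```text
clock: 28.35
position: [0.5543, 0.1949, 0.1319]
ee_rot: [0.018, 0.999, 0.019, 0.02]
ft_force: [-0.5, 0.1, 0.5]
grip_width: 0.655
```

Call:
apply_moves(commands=[[0, -0.0005, -0.02, 0, -0.3], [0, 0, -0.04, 0, -0.3], [0, 0, -0.04, 0, -1], [0, -0.02, 0, 0, -1]])

```text
clock: 28.68
position: [0.5472, 0.1739, 0.2326]
ee_rot: [0.015, 1.0, 0.018, 0.018]
ft_force: [0.1, 0.4, 0.3]
grip_width: 0.909
```

Call:
apply_moves(commands=[[0.006, -0.037, 0, 0, -1], [0.006, -0.037, 0, 0, -1], [0.006, -0.037, 0, 0, -1], [0.006, -0.037, 0, 0, -1], [0.006, -0.037, 0, 0, -1]])

```text
clock: 29.1
position: [0.5134, -0.0103, 0.2287]
ee_rot: [0.009, 0.999, 0.021, 0.022]
ft_force: [1.1, -0.1, -0.6]
grip_width: 0.998
```

Call:
apply_moves(commands=[[0.006, -0.037, 0, 0, -1], [0.006, -0.037, 0, 0, -1], [0.006, -0.037, 0, 0, -1], [0.006, -0.037, 0, 0, -1], [0.006, -0.037, 0, 0, -1]])

```text
clock: 29.52
position: [0.4777, -0.2034, 0.2219]
ee_rot: [0.009, 0.999, 0.021, 0.025]
ft_force: [0.8, 0.4, 0.1]
grip_width: 0.999
```

Call:
apply_moves(commands=[[0, 0, 0.006, 7.1, -1], [0, 0, 0.006, 7.1, -1], [0, 0, 0.006, 7.1, -1], [0, 0, 0.006, 7.1, -1], [0, 0, 0.006, 7.1, -1]])

```text
clock: 29.93
position: [0.4764, -0.2158, 0.194]
ee_rot: [0.318, 0.947, 0.027, 0.021]
ft_force: [-1.2, 0.3, 0.1]
grip_width: 1.001
```

Call:
apply_moves(commands=[[0, 0, 0.006, 7.1, -1], [0, 0, 0.006, 7.1, -1], [0, 0, 0.006, 7.1, -1], [0, 0, 0.006, 7.1, -1], [0, 0, 0.006, 7.1, -1]])

```text
clock: 30.35
position: [0.479, -0.2155, 0.1643]
ee_rot: [0.594, 0.804, 0.033, 0.014]
ft_force: [-0.7, -0.2, -1.1]
grip_width: 0.999
```

Call:
apply_moves(commands=[[0, 0, 0.006, 7.1, -1], [0, 0, 0.006, 7.1, -1], [0, 0, 0.006, 7.1, -1], [0, 0, 0.006, 7.1, -1], [0, 0, 0.006, 7.1, -1]])

```text
clock: 30.77
position: [0.4819, -0.2148, 0.1346]
ee_rot: [0.812, 0.582, 0.037, 0.004]
ft_force: [0.1, -1.3, 0.0]
grip_width: 1.0
```

Call:
apply_moves(commands=[[0, 0, 0, 7.1, -1], [0, 0, 0, 7.1, -1], [0, 0, 0, 7.1, -1], [0, 0, 0, 0, -1]])

```text
clock: 31.1
position: [0.4819, -0.2146, 0.1341]
ee_rot: [0.908, 0.418, 0.037, -0.003]
ft_force: [0.4, -0.8, 0.6]
grip_width: 1.0
```

```bash
python3 q.py top; python3 nx.py
```

```text
top blob 20 chute x [0.264 0.294] y [0.008  0.0179] z [0.015 0.024]
top blob 85 chute x [0.225 0.292] y [-0.0174 -0.0045] z [0.013 0.025]
top blob 21 chute x [0.226 0.244] y [0.0088 0.0186] z [0.015 0.024]
[ 0.482  -0.2146  0.1341] [ 0.0638  0.0363 -0.9973]
cap [ 0.4921 -0.2167] tail 46 586 617 z 0.037
cap [ 0.5944 -0.2079] tail 59 761 691 z 0.037
target [ 0.4887 -0.2203]
tcp [ 0.482  -0.2146  0.1341] phi 50.1 | tool shift [-0.0118  0.0045  0.1699] norm 0.170 turn 4.0
[ 0.0638  0.0363 -0.9973] [-0.0347  0.6734  0.5693]
```

Call:
apply_moves(commands=[[-0.006, 0.003, 0.03, 4, -1], [-0.005, 0.001, 0.035, 0, -1], [0, 0, 0.025, 0, -1], [0, 0, 0, 0, -1]])

```text
clock: 31.53
position: [0.4869, -0.2228, 0.0438]
ee_rot: [0.916, 0.398, 0.04, -0.002]
ft_force: [-1.6, 0.5, -0.9]
grip_width: 1.005
```

```bash
sed -i 's/-.036\],a)/-.027],a)/' nx.py; python3 nx.py
```

```text
cap [ 0.4924 -0.2167] tail 46 1243 1273 z 0.036
cap [ 0.5945 -0.2081] tail 60 1775 1559 z 0.037
target [ 0.4889 -0.2202]
tcp [ 0.4875 -0.2236  0.0458] phi 47.0 | tool shift [-0.0021 -0.0034  0.0728] norm 0.073 turn 1.3
[ 0.0731  0.0347 -0.9967] [-0.0606 -0.0671  0.0119]
```

Call:
apply_moves(commands=[[0.0025, -0.002, 0.024, 1.3, -1], [0, 0, 0.026, 0, -1], [0, 0, 0.02, 0, -1], [0, 0, 0, 0, -1]])

```text
clock: 31.92
position: [0.4985, -0.2195, -0.0182]
ee_rot: [0.919, 0.392, 0.045, 0.001]
ft_force: [-0.8, 0.3, -0.3]
grip_width: 1.002
```

Call:
apply_moves(commands=[[0, 0, 0.001, 0, 1], [0, 0, 0.001, 0, 1], [0, 0, 0.001, 0, 1], [0, 0, 0.001, 0, 1], [0, 0, 0, 0, 1]])

```text
clock: 32.33
position: [0.5032, -0.2211, -0.0145]
ee_rot: [0.918, 0.394, 0.048, 0.003]
ft_force: [-0.1, 0.1, -0.1]
grip_width: 0.37
```

Call:
apply_moves(commands=[[0, 0, 0, 0, 1], [0, 0, -0.03, 0, 1], [0, 0, -0.04, 0, 1], [0, 0, -0.035, 0, 1], [0, 0, 0, 0, 1]])

```text
clock: 32.75
position: [0.4917, -0.2249, 0.094]
ee_rot: [0.918, 0.394, 0.047, 0.003]
ft_force: [0.6, -1.2, 1.0]
grip_width: 0.368
```

```bash
python3 held.py - | head -4; python3 -c "
from h import *
go([.58,.06,.07],89)"
```

```text
[ 0.4917 -0.2249  0.094 ] 0.36837227570725595 [ 0.6 -1.2  1. ] phi 46.5 z [ 0.088  0.031 -0.996]
blue 2597 tool mean [ 0.0023 -0.0014 -0.0496] min [-0.0089 -0.0169 -0.0528] max [ 0.0105  0.0143 -0.0326]
white 3010 tool mean [ 0.0327 -0.0019 -0.0404] min [ 0.0109 -0.0112 -0.0445] max [ 0.0538  0.0075 -0.0337]
blue face 1886 / 2597 centre [ 0.0009 -0.0012 -0.0511] normal(tool) [ 0.1002  0.043  -0.994 ] tilt from up 6.3 (dir x 5.8) range [-0.0095 -0.0172 -0.0535] [ 0.0108  0.0145 -0.0485]
tcp [ 0.4911 -0.224   0.0916] phi 46.6 | tool shift [ 0.2646 -0.1323  0.0383] norm 0.298 turn -42.4
```

Call:
apply_moves(commands=[[0, 0, 0, -7.1, 1], [0, 0, 0, -7.1, 1], [0, 0, 0, -7.1, 1], [0, 0, 0, -7.1, 1], [0, 0, 0, -7.1, 1]])

```text
clock: 33.22
position: [0.4903, -0.2225, 0.0901]
ee_rot: [0.752, 0.658, 0.043, 0.015]
ft_force: [0.4, -1.0, -0.9]
grip_width: 0.369
```

Call:
apply_moves(commands=[[0, 0, 0, -7.1, 1], [0.035, 0.012, 0, 0, 1], [0.035, 0.012, 0, 0, 1], [0.035, 0.012, 0, 0, 1], [0.035, 0.012, 0, 0, 1]])

```text
clock: 33.63
position: [0.5338, -0.0876, 0.0948]
ee_rot: [0.709, 0.704, 0.039, 0.017]
ft_force: [0.4, 0.5, -0.4]
grip_width: 0.371
```

Call:
apply_moves(commands=[[0.035, 0.012, 0, 0, 1], [0.035, 0.012, 0, 0, 1], [0.035, 0.012, 0, 0, 1], [0.02, 0.005, 0, 0, 1], [0, 0, 0, 0, 1]])

```text
clock: 34.05
position: [0.5752, 0.0533, 0.0984]
ee_rot: [0.706, 0.707, 0.039, 0.014]
ft_force: [-0.9, 0.3, -0.3]
grip_width: 0.374
```

```bash
python3 -c "
from h import *
go([.586,.129,.077],89); print(tool()[1][:,2])"
```

```text
tcp [0.5752 0.0533 0.0984] phi 90.2 | tool shift [0.0749 0.0092 0.0247] norm 0.079 turn 1.2
[ 0.0752  0.0346 -0.9966]
```

Call:
apply_moves(commands=[[0, 0.009, 0.026, 1.2, 1], [0.025, 0, 0.001, 0, 1], [0.025, 0, 0.001, 0, 1], [0.022, 0, 0, 0, 1], [0, 0, 0, 0, 1]])

```text
clock: 34.47
position: [0.5855, 0.128, 0.0677]
ee_rot: [0.713, 0.7, 0.036, 0.013]
ft_force: [-0.1, 0.0, -0.6]
grip_width: 0.368
```

```bash
python3 -c "
from h import *
go([.586,.129,.077],89); print(tool()[0]['ft_force'])"
```

```text
tcp [0.5855 0.128  0.0677] phi 89.0 | tool shift [ 0.0013  0.0011 -0.0092] norm 0.009 turn -0.0
[-0.1389  0.0263 -0.5625]
```

Call:
apply_moves(commands=[[0.001, 0.001, -0.012, 0, 1], [0.001, 0.001, -0.012, 0, 1], [0.001, 0.001, -0.012, 0, 1], [0.002, 0.001, -0.012, 0, 1], [0.002, 0.001, -0.012, 0, 1]])

```text
clock: 34.88
position: [0.5809, 0.1275, 0.1265]
ee_rot: [0.714, 0.699, 0.029, 0.01]
ft_force: [-0.1, -1.3, -2.2]
grip_width: 0.369
```

```bash
python3 held.py - .05 | head -5; python3 -c "
from h import *
go([.586,.129,.14],89); print(tool()[0]['ft_force'])"
```

```text
[0.5809 0.1275 0.1265] 0.3685084985205869 [-0.1 -1.3 -2.2] phi 88.8 z [ 0.055  0.026 -0.998]
blue 2620 tool mean [-0.0037 -0.0019 -0.0447] min [-0.023  -0.0173 -0.0507] max [ 0.0063  0.0137 -0.0357]
white 8160 tool mean [ 0.0465 -0.0018 -0.0201] min [ 0.0065 -0.0241 -0.0326] max [ 0.0891  0.0236 -0.0055]
blue face 1728 / 2620 centre [-0.0005 -0.002  -0.0444] normal(tool) [ 0.6912  0.0164 -0.7225] tilt from up 43.7 (dir x 43.7) range [-0.0087 -0.0176 -0.0516] [ 0.0068  0.0138 -0.0364]
side face length 0.01856841236475259
tcp [0.5824 0.1276 0.1294] phi 88.8 | tool shift [ 0.0017  0.0042 -0.0103] norm 0.011 turn -0.2
[ 0.3309 -2.167   0.9575]
```

Lift further until it slips off, back off, rotate and raise to the load pose.

Call:
apply_moves(commands=[[0.003, 0.003, -0.01, 0, 1], [0.003, 0, -0.012, 0, 1], [0.002, 0, -0.012, 0, 1], [0.001, 0, -0.012, 0, 1], [0, 0, -0.012, 0, 1]])

```text
clock: 35.35
position: [0.582, 0.1275, 0.1917]
ee_rot: [0.717, 0.696, 0.03, 0.011]
ft_force: [1.1, -0.6, 0.6]
grip_width: 0.369
```

```bash
python3 held.py - .05 | tail -5
```

```text
side face length 0.018434434162532695
CAP tool [-0.0154 -0.0021 -0.0342] world [0.5775 0.1113 0.2253] axis from up 35.3
TCP for cap at load: [0.5616 0.2078 0.1404]
tcp [0.5833 0.1273 0.1946] phi 88.3 | tool shift [ 0.081  -0.0218 -0.0395] norm 0.093 turn -90.9
tcp [0.5833 0.1273 0.1946] phi 88.3 | tool shift [ 0.0783 -0.0276  0.0549] norm 0.099
```

Call:
apply_moves(commands=[[-0.015, 0, -0.02, 0, 1], [-0.015, 0, -0.02, -7, 1], [0, 0, -0.01, -7, 1], [0, 0, 0, -7, 1], [0, 0, 0, -7, 1]])

```text
clock: 35.82
position: [0.5804, 0.09, 0.249]
ee_rot: [0.524, 0.851, 0.03, 0.022]
ft_force: [-0.2, -0.1, -0.4]
grip_width: 0.365
```

Call:
apply_moves(commands=[[0, 0, 0, -7, 1], [0, 0, 0, -7, 1], [0, 0, 0, -7, 1], [0, 0, 0, -7, 1], [0, 0, 0, -7, 1]])

```text
clock: 36.23
position: [0.5816, 0.0843, 0.2511]
ee_rot: [0.237, 0.971, 0.023, 0.032]
ft_force: [0.7, 0.3, -1.0]
grip_width: 0.363
```

Call:
apply_moves(commands=[[0, 0, 0, -7, 1], [0, 0, 0, -7, 1], [0, 0, 0, -7, 1], [0, 0, 0, -7, 1], [0, 0, 0, 0, 1]])

```text
clock: 36.65
position: [0.5823, 0.0791, 0.252]
ee_rot: [-0.013, 0.999, 0.014, 0.039]
ft_force: [1.1, 0.4, 0.5]
grip_width: 0.366
```

```bash
python3 held.py - .19 | tail -4;python3 -c "
from h import *
print(tool()[1][:,2])"
```

```text
CAP tool [-0.0136  0.0001 -0.034 ] world [0.5932 0.0784 0.2869] axis from up 28.6
TCP for cap at load: [0.5461 0.1922 0.1391]
tcp [0.5823 0.0789 0.252 ] phi 181.0 | tool shift [0.0355 0.1135 0.0174] norm 0.120 turn 1.8
tcp [0.5823 0.0789 0.252 ] phi 181.0 | tool shift [0.0429 0.1108 0.113 ] norm 0.164
[ 0.0771  0.0293 -0.9966]
```

Call:
apply_moves(commands=[[0.009, 0.029, 0.004, 0, 1], [0.009, 0.029, 0.004, 0, 1], [0.009, 0.028, 0.004, 1.8, 1], [0.009, 0.027, 0.004, 0, 1], [0, 0, 0, 0, 1]])

```text
clock: 37.12
position: [0.5477, 0.1912, 0.2366]
ee_rot: [0.025, 0.999, 0.016, 0.04]
ft_force: [-0.1, 0.9, -1.3]
grip_width: 0.366
```

```bash
python3 held.py - .19 | tail -3
```

```text
TCP for cap at load: [0.5462 0.1939 0.1389]
tcp [0.5488 0.1882 0.237 ] phi 176.9 | tool shift [0.0031 0.0055 0.002 ] norm 0.007 turn -2.3
tcp [0.5488 0.1882 0.237 ] phi 176.9 | tool shift [0.0108 0.0024 0.0977] norm 0.098
```

Call:
apply_moves(commands=[[0.003, 0.0055, 0.01, -2.3, 1], [0.003, -0.001, 0.02, 0, 1], [0.001, -0.0005, 0.012, 0, 1], [0, 0, 0, 0, 1]])

```text
clock: 37.5
position: [0.547, 0.1912, 0.1929]
ee_rot: [0.009, 0.999, 0.014, 0.042]
ft_force: [-0.5, -0.3, -1.3]
grip_width: 0.367
```

```bash
python3 held.py - .17 | tail -4
```

```text
CAP tool [-0.0136 -0.0005 -0.0342] world [0.5577 0.1894 0.2281] axis from up 28.0
TCP for cap at load: [0.5464 0.1934 0.1389]
tcp [0.5474 0.191  0.1939] phi 178.8 | tool shift [-0.0024  0.0036 -0.0409] norm 0.041 turn -0.4
tcp [0.5474 0.191  0.1939] phi 178.8 | tool shift [0.0057 0.0007 0.0548] norm 0.055
```

Call:
apply_moves(commands=[[0.002, 0.003, 0.005, 0, 1], [0.002, -0.0006, 0.017, 0, 1], [0.002, -0.0006, 0.017, 0, 1], [0, 0, 0.005, 0, 1], [0, 0, 0.002, 0, 1]])

```text
clock: 37.97
position: [0.5482, 0.1933, 0.1495]
ee_rot: [0.012, 0.999, 0.016, 0.045]
ft_force: [1.2, -0.1, 0.0]
grip_width: 0.36
```

```bash
python3 held.py - .15 | tail -4
```

```text
CAP tool [-0.0135 -0.0005 -0.0341] world [0.5586 0.1914 0.1846] axis from up 27.7
TCP for cap at load: [0.5466 0.1935 0.1389]
tcp [0.5481 0.1932 0.1493] phi 178.5 | tool shift [-0.0063  0.003  -0.0855] norm 0.086 turn -0.7
tcp [0.5481 0.1932 0.1493] phi 178.5 | tool shift [ 0.0024 -0.      0.0102] norm 0.010
```

Call:
apply_moves(commands=[[0.002, 0, 0.008, 0, 1], [0, 0, 0.002, 0, 1], [0, 0, 0.002, 0, -0.3], [0, 0, 0.002, 0, -0.3], [0, 0, 0.001, 0, -0.3]])

```text
clock: 38.43
position: [0.5492, 0.1944, 0.1361]
ee_rot: [0.013, 0.999, 0.016, 0.047]
ft_force: [-0.5, -0.1, -0.0]
grip_width: 0.65
```

Call:
apply_moves(commands=[[0, -0.0005, -0.02, 0, -0.3], [-0.003, 0, -0.04, 0, -0.3], [-0.003, 0, -0.04, 0, -1], [-0.003, -0.02, 0, 0, -1]])

```text
clock: 38.77
position: [0.5458, 0.1737, 0.2373]
ee_rot: [0.01, 0.999, 0.016, 0.045]
ft_force: [0.7, 0.6, 0.6]
grip_width: 0.913
```

Call:
apply_moves(commands=[[-0.004, -0.037, 0, 0, -1], [-0.004, -0.037, 0, 0, -1], [-0.004, -0.037, 0, 0, -1], [-0.004, -0.037, 0, 0, -1], [-0.004, -0.037, 0, 0, -1]])

```text
clock: 39.18
position: [0.5652, -0.011, 0.2383]
ee_rot: [0.003, 0.999, 0.019, 0.049]
ft_force: [1.5, -0.1, -0.0]
grip_width: 1.002
```

Call:
apply_moves(commands=[[-0.004, -0.037, 0, 0, -1], [-0.004, -0.037, 0, 0, -1], [-0.004, -0.037, 0, 0, -1], [-0.004, -0.037, 0, 0, -1], [-0.004, -0.03, 0, 0, -1]])

```text
clock: 39.6
position: [0.5843, -0.1998, 0.2364]
ee_rot: [0.003, 0.998, 0.018, 0.052]
ft_force: [1.0, -1.0, -0.1]
grip_width: 1.002
```

Call:
apply_moves(commands=[[0, 0, 0.006, 7, -1], [0, 0, 0.006, 7, -1], [0, 0, 0.006, 7, -1], [0, 0, 0.006, 7, -1], [0, 0, 0.006, 7, -1]])

```text
clock: 40.02
position: [0.5867, -0.2126, 0.208]
ee_rot: [0.312, 0.949, 0.031, 0.047]
ft_force: [-0.2, -0.6, -0.2]
grip_width: 0.999
```

Call:
apply_moves(commands=[[0, 0, 0.006, 7, -1], [0, 0, 0.006, 7, -1], [0, 0, 0.006, 7, -1], [0, 0, 0.006, 7, -1], [0, 0, 0.006, 7, -1]])

```text
clock: 40.43
position: [0.5909, -0.2122, 0.1781]
ee_rot: [0.588, 0.807, 0.044, 0.037]
ft_force: [0.4, -0.1, 0.1]
grip_width: 1.003
```

Call:
apply_moves(commands=[[0, 0, 0.006, 7, -1], [0, 0, 0.006, 7, -1], [0, 0, 0.006, 7, -1], [0, 0, 0.006, 7, -1], [0, 0, 0.006, 7, -1]])

```text
clock: 40.85
position: [0.5956, -0.2112, 0.1482]
ee_rot: [0.807, 0.587, 0.054, 0.022]
ft_force: [-0.1, 0.4, 0.3]
grip_width: 1.003
```

Call:
apply_moves(commands=[[0, 0, 0, 7, -1], [0, 0, 0, 0, -1]])

```text
clock: 41.02
position: [0.5955, -0.2106, 0.1472]
ee_rot: [0.844, 0.533, 0.055, 0.018]
ft_force: [-0.1, -0.3, 0.2]
grip_width: 1.0
```

```bash
sed -i "s/^t=c-.*/M=tool()[1]; t=c-.005*np.array([np.cos(r),np.sin(r)])+.058*M[:2,2]; print('target',t); go([*t,-.024],a); print(tool()[1][:,2])/" nx.py; python3 q.py top; python3 nx.py; python3 -c "
from h import *
print(tool()[0]['joint_pos'])"
```

```text
top blob 18 chute x [0.263 0.295] y [0.0089 0.0182] z [0.015 0.025]
top blob 128 chute x [0.183 0.289] y [-0.0174 -0.0041] z [0.016 0.024]
top blob 18 chute x [0.23  0.244] y [0.0092 0.0164] z [0.012 0.025]
top blob 20 chute x [0.187 0.208] y [0.0085 0.0153] z [0.016 0.025]
[ 0.5955 -0.2105  0.1471] [ 0.1127  0.028  -0.9932]
cap [ 0.5958 -0.2079] tail 60 539 546 z 0.036
cap [ 0.4893 -0.328 ] tail -49 505 124 z 0.036
target [ 0.5998 -0.2106]
tcp [ 0.5955 -0.2106  0.1473] phi 65.3 | tool shift [-0.0107 -0.0116  0.1706] norm 0.171 turn 5.1
[ 0.113   0.028  -0.9932]
[-0.3246  0.3671  0.7906  1.6445 -0.3605  1.1615  0.1185]
```

Call:
apply_moves(commands=[[-0.003, -0.003, 0.03, 5, -1], [-0.003, -0.003, 0.035, 0, -1], [-0.002, -0.002, 0.035, 0, -1]])

```text
clock: 41.37
position: [0.6029, -0.2134, 0.0534]
ee_rot: [0.861, 0.504, 0.062, 0.022]
ft_force: [0.1, 0.1, 0.1]
grip_width: 0.998
```

```bash
python3 nx.py
```

```text
cap [ 0.596  -0.2077] tail 60 1137 1133 z 0.036
target [ 0.6005 -0.2105]
tcp [ 0.5992 -0.2113  0.0458] phi 61.0 | tool shift [-0.0044 -0.0057  0.0695] norm 0.070 turn 0.7
[ 0.1201  0.0274 -0.9924]
```

Call:
apply_moves(commands=[[-0.0025, -0.003, 0.026, 0.7, -1], [-0.001, -0.002, 0.026, 0, -1], [-0.001, -0.001, 0.014, 0, -1]])

```text
clock: 41.67
position: [0.601, -0.2105, -0.0204]
ee_rot: [0.861, 0.504, 0.06, 0.019]
ft_force: [-0.1, 0.2, -1.0]
grip_width: 1.003
```

```bash
python3 -c "
from h import *
go([.6005,-.2105,-.024],60)"
```

```text
tcp [ 0.601  -0.2105 -0.0204] phi 60.9 | tool shift [-0.0005 -0.0008  0.0036] norm 0.004 turn 0.9
```

Call:
apply_moves(commands=[[0, 0, 0.003, 0.9, 1], [0, 0, 0.002, 0, 1], [0, 0, 0.002, 0, 1], [0, 0, 0.001, 0, 1], [0, 0, 0, 0, 1]])

```text
clock: 42.08
position: [0.6034, -0.2108, -0.0258]
ee_rot: [0.864, 0.499, 0.06, 0.019]
ft_force: [-0.3, 0.3, -0.4]
grip_width: 0.386
```

Call:
apply_moves(commands=[[0, 0, -0.03, 0, 1], [0, 0, -0.04, 0, 1], [0, 0, -0.035, 0, 1], [0, 0, 0, -7, 1], [0, 0, 0, -7, 1]])

```text
clock: 42.5
position: [0.591, -0.2146, 0.0869]
ee_rot: [0.796, 0.602, 0.059, 0.027]
ft_force: [-0.4, 0.5, -1.7]
grip_width: 0.387
```

Call:
apply_moves(commands=[[0, 0, 0, -7, 1], [0, 0, 0, -7, 1], [0.037, 0, 0, 0, 1], [0.037, 0, 0, 0, 1], [0.037, 0, 0, 0, 1]])

```text
clock: 42.92
position: [0.5943, -0.1156, 0.099]
ee_rot: [0.715, 0.696, 0.057, 0.042]
ft_force: [0.1, -0.3, -0.3]
grip_width: 0.388
```

Call:
apply_moves(commands=[[0.037, 0, 0, 0, 1], [0.037, 0, 0, 0, 1], [0.037, 0, 0, 0, 1], [0.025, 0, 0, 0, 1]])

```text
clock: 43.25
position: [0.5989, 0.0275, 0.1075]
ee_rot: [0.715, 0.695, 0.06, 0.044]
ft_force: [0.6, 0.4, 0.8]
grip_width: 0.387
```

```bash
python3 held.py - .06| head -4; python3 -c "
from h import *
go([.586,.129,.07],89)"
```

```text
[0.5989 0.0275 0.1075] 0.3872597584579292 [0.6 0.4 0.8] phi 88.5 z [ 0.147  0.021 -0.989]
blue 3142 tool mean [ 0.0071 -0.0015 -0.0612] min [-0.004  -0.0177 -0.0649] max [ 0.0154  0.0146 -0.0436]
white 3511 tool mean [ 0.0376 -0.0025 -0.0519] min [ 0.0161 -0.0117 -0.0559] max [ 0.0584  0.0068 -0.0455]
blue face 2142 / 3142 centre [ 0.0056 -0.0013 -0.0625] normal(tool) [ 0.1071  0.0824 -0.9908] tilt from up 7.8 (dir x 6.2) range [-0.0047 -0.0163 -0.0652] [ 0.0157  0.0239 -0.059 ]
tcp [0.5992 0.0332 0.1076] phi 88.8 | tool shift [ 0.0945 -0.0209  0.0375] norm 0.104 turn -0.2
```

```bash
python3 -c "
from h import *
go([.594,.06,.064],89);go([.594,.124,.064],89);print(tool()[0]['joint_pos'])"
```

```text
tcp [0.5992 0.0332 0.1076] phi 88.8 | tool shift [ 0.0255 -0.0122  0.043 ] norm 0.051 turn -0.2
tcp [0.5992 0.0332 0.1076] phi 88.8 | tool shift [ 0.0895 -0.0137  0.0445] norm 0.101 turn -0.2
[-0.6721  0.2482  0.6257  1.8206 -0.1905  0.9757  0.0017]
```

Call:
apply_moves(commands=[[0, -0.006, 0.022, 0, 1], [0.012, -0.006, 0.022, 0, 1], [0.026, 0, 0, 0, 1], [0.026, 0, 0.001, 0, 1], [0.024, 0, 0.001, 0, 1]])

```text
clock: 43.72
position: [0.5988, 0.1222, 0.0673]
ee_rot: [0.714, 0.696, 0.065, 0.046]
ft_force: [-0.1, 0.7, 0.2]
grip_width: 0.385
```

```bash
python3 -c "
from h import *
go([.594,.124,.064],89);print(tool()[0]['ft_force'],tool()[1][:,2])"
```

```text
tcp [0.5988 0.1222 0.0673] phi 88.7 | tool shift [ 0.0016 -0.0053  0.0026] norm 0.006 turn -0.3
[-0.0966  0.6743  0.167 ] [ 0.1569  0.0249 -0.9873]
```

Call:
apply_moves(commands=[[0.001, 0, -0.012, 0, 1], [0.001, 0.001, -0.012, 0, 1], [0.001, 0.002, -0.012, 0, 1], [0.001, 0.002, -0.012, 0, 1]])

```text
clock: 44.05
position: [0.5889, 0.1275, 0.113]
ee_rot: [0.711, 0.699, 0.058, 0.042]
ft_force: [-2.0, -1.9, -6.5]
grip_width: 0.368
```

```bash
python3 held.py - .05 | tail -6
```

```text
blue face 1883 / 2868 centre [ 0.0042 -0.0019 -0.0507] normal(tool) [ 0.7039  0.0038 -0.7102] tilt from up 44.7 (dir x 44.7) range [-0.0048 -0.0176 -0.0591] [ 0.0114  0.014  -0.0425]
side face length 0.018620172695083103
CAP tool [-0.0068 -0.0021 -0.0391] world [0.5812 0.1199 0.1513] axis from up 47.2
TCP for cap at load: [0.5647 0.1991 0.1358]
tcp [0.5904 0.1272 0.1158] phi 89.1 | tool shift [ 0.0744 -0.0096 -0.1201] norm 0.142 turn -90.1
tcp [0.5904 0.1272 0.1158] phi 89.1 | tool shift [ 0.072  -0.0239 -0.0219] norm 0.079
```

Call:
apply_moves(commands=[[-0.001, 0.002, -0.011, 0, 1], [-0.001, 0.002, -0.011, 0, 1]])

```text
clock: 44.27
position: [0.5893, 0.1206, 0.1383]
ee_rot: [0.713, 0.698, 0.057, 0.043]
ft_force: [-0.2, -2.6, -0.6]
grip_width: 0.371
```

```bash
python3 held.py - .05 | tail -6
```

```text
blue face 1686 / 3222 centre [ 0.0026 -0.0022 -0.0492] normal(tool) [ 0.8289 -0.0033 -0.5594] tilt from up 56.0 (dir x 56.0) range [-0.0034 -0.0176 -0.057 ] [ 0.0085  0.014  -0.0397]
side face length 0.01820638378201642
CAP tool [-0.0103 -0.0021 -0.0398] world [0.5815 0.1096 0.1771] axis from up 36.1
TCP for cap at load: [0.5649 0.2026 0.1352]
tcp [0.591  0.1205 0.141 ] phi 88.8 | tool shift [ 0.0838 -0.0142 -0.0951] norm 0.128 turn -90.4
tcp [0.591  0.1205 0.141 ] phi 88.8 | tool shift [ 0.0814 -0.0286  0.0036] norm 0.086
```

Call:
apply_moves(commands=[[-0.008, 0.002, -0.012, 0, 1], [-0.02, 0.003, -0.03, 0, 1], [-0.01, 0.003, -0.035, -7, 1], [0, 0, -0.02, -7, 1], [0, 0, 0, -7, 1]])

```text
clock: 44.73
position: [0.5867, 0.0762, 0.2469]
ee_rot: [0.571, 0.817, 0.055, 0.057]
ft_force: [0.2, 0.3, 0.5]
grip_width: 0.365
```

Call:
apply_moves(commands=[[0, 0, 0, -7, 1], [0, 0, 0, -7, 1], [0, 0, 0, -7, 1], [0, 0, 0, -7, 1], [0, 0, 0, -7, 1]])

```text
clock: 45.15
position: [0.5917, 0.0734, 0.2568]
ee_rot: [0.292, 0.952, 0.041, 0.078]
ft_force: [0.0, -0.3, -0.2]
grip_width: 0.37
```

Call:
apply_moves(commands=[[0, 0, 0, -7, 1], [0, 0, 0, -7, 1], [0, 0, 0, -7, 1], [0, 0, 0, -7, 1], [0, 0, 0, -6, 1]])

```text
clock: 45.57
position: [0.5954, 0.0713, 0.2634]
ee_rot: [-0.008, 0.995, 0.018, 0.093]
ft_force: [-0.3, -0.2, -0.4]
grip_width: 0.366
```

```bash
python3 held.py - .19 | tail -4;python3 -c "
from h import *
print(tool()[1][:,2])"
```

```text
CAP tool [-0.0085 -0.0005 -0.0396] world [0.5964 0.0694 0.3038] axis from up 25.0
TCP for cap at load: [0.556  0.1935 0.1335]
tcp [0.5955 0.0711 0.2636] phi 181.2 | tool shift [0.0417 0.1223 0.0255] norm 0.132 turn 2.0
tcp [0.5955 0.0711 0.2636] phi 181.2 | tool shift [0.0606 0.1189 0.1251] norm 0.183
[ 0.1853  0.0383 -0.9819]
```

Call:
apply_moves(commands=[[0.01, 0.031, 0.006, 0, 1], [0.01, 0.031, 0.006, 0, 1], [0.011, 0.031, 0.006, 2, 1], [0.011, 0.03, 0.006, 0, 1]])

```text
clock: 45.95
position: [0.5623, 0.1881, 0.2422]
ee_rot: [0.02, 0.995, 0.022, 0.099]
ft_force: [-0.2, 0.8, 0.1]
grip_width: 0.371
```

```bash
sed -i 's/.1916,.174/.1916,.179/' held.py; python3 held.py - .19 | tail -4
```

```text
CAP tool [-0.0086 -0.0005 -0.0398] world [0.5628 0.1856 0.2829] axis from up 22.7
TCP for cap at load: [0.5565 0.1941 0.1383]
tcp [0.5594 0.1959 0.2405] phi 178.0 | tool shift [ 0.0039 -0.0022  0.0048] norm 0.007 turn -1.2
tcp [0.5594 0.1959 0.2405] phi 178.0 | tool shift [ 0.0226 -0.0068  0.0995] norm 0.102
```

Call:
apply_moves(commands=[[0.006, -0.003, 0.015, -1.2, 1], [0.005, -0.001, 0.02, 0, 1], [0.002, 0, 0.008, 0, 1]])

```text
clock: 46.25
position: [0.5559, 0.1994, 0.1983]
ee_rot: [0.005, 0.995, 0.025, 0.101]
ft_force: [0.2, -0.3, -0.0]
grip_width: 0.373
```

```bash
python3 held.py - .17 | tail -4
```

```text
CAP tool [-0.0085 -0.0005 -0.0394] world [0.5563 0.1968 0.2386] axis from up 24.3
TCP for cap at load: [0.5566 0.1942 0.1388]
tcp [0.5556 0.1991 0.1977] phi 179.1 | tool shift [-0.0085 -0.0031 -0.0365] norm 0.038 turn -0.1
tcp [0.5556 0.1991 0.1977] phi 179.1 | tool shift [ 0.0108 -0.0079  0.0577] norm 0.059
```

Call:
apply_moves(commands=[[0.001, -0.005, 0.003, 0, 1], [0.004, -0.001, 0.018, 0, 1], [0.003, -0.001, 0.016, 0, 1], [0.001, 0, 0.006, 0, 1]])

```text
clock: 46.63
position: [0.5594, 0.1921, 0.1576]
ee_rot: [0.009, 0.994, 0.027, 0.104]
ft_force: [-0.4, -0.4, -0.5]
grip_width: 0.373
```

```bash
python3 held.py - .15 | tail -4; python3 -c "
from h import *
print(tool()[0]['ft_force'])"
```

```text
CAP tool [-0.0085 -0.     -0.0395] world [0.5594 0.1899 0.198 ] axis from up 24.8
TCP for cap at load: [0.5569 0.1939 0.1387]
tcp [0.5592 0.1921 0.1572] phi 178.6 | tool shift [-0.0138  0.006  -0.0763] norm 0.078 turn -0.6
tcp [0.5592 0.1921 0.1572] phi 178.6 | tool shift [0.0061 0.0007 0.0177] norm 0.019
[-0.3466 -0.501  -2.4431]
```

Call:
apply_moves(commands=[[0.004, 0.001, 0.011, 0, 1], [0.002, 0, 0.007, 0, 1], [0, 0, 0.002, 0, -0.3], [0, 0, 0.002, 0, -0.3], [0, 0, 0.001, 0, -0.3]])

```text
clock: 47.1
position: [0.5615, 0.1935, 0.1379]
ee_rot: [0.012, 0.994, 0.028, 0.107]
ft_force: [-0.8, 0.1, 0.4]
grip_width: 0.655
```

Call:
apply_moves(commands=[[-0.004, -0.0005, -0.02, 0, -0.3], [-0.006, 0, -0.04, 0, -0.3], [-0.004, 0, -0.04, 0, -1], [0, -0.02, 0, 0, -1]])

```text
clock: 47.43
position: [0.5525, 0.1697, 0.241]
ee_rot: [0.01, 0.994, 0.027, 0.106]
ft_force: [1.2, 0.7, 0.6]
grip_width: 0.906
```

Call:
apply_moves(commands=[[0.013, -0.032, 0, 0, -1], [0.013, -0.032, 0, 0, -1], [0.013, -0.032, 0, 0, -1], [0.013, -0.032, 0, 0, -1], [0.013, -0.032, 0, 0, -1]])

```text
clock: 47.85
position: [0.4895, 0.0098, 0.2248]
ee_rot: [0.007, 0.993, 0.03, 0.112]
ft_force: [1.1, -1.1, 0.3]
grip_width: 1.0
```

Call:
apply_moves(commands=[[0.013, -0.032, 0, 0, -1], [0.013, -0.032, 0, 0, -1], [0.013, -0.032, 0, 0, -1], [0.01, -0.02, 0, 7.1, -1], [0, 0, 0, 7.1, -1]])

```text
clock: 48.27
position: [0.437, -0.117, 0.2092]
ee_rot: [0.135, 0.983, 0.047, 0.11]
ft_force: [-0.3, 0.5, 0.1]
grip_width: 1.003
```

Call:
apply_moves(commands=[[0, 0, 0.004, 7.1, -1], [0, 0, 0.004, 7.1, -1], [0, 0, 0.004, 7.1, -1], [0, 0, 0.004, 7.1, -1], [0, 0, 0.004, 7.1, -1]])

```text
clock: 48.68
position: [0.443, -0.12, 0.1943]
ee_rot: [0.429, 0.895, 0.082, 0.095]
ft_force: [0.8, 0.3, -0.1]
grip_width: 1.0
```

Call:
apply_moves(commands=[[0, 0, 0.004, 7.1, -1], [0, 0, 0.004, 7.1, -1], [0, 0, 0.004, 7.1, -1], [0, 0, 0.004, 7.1, -1], [0, 0, 0.004, 7.1, -1]])

```text
clock: 49.1
position: [0.4497, -0.1204, 0.178]
ee_rot: [0.683, 0.719, 0.109, 0.067]
ft_force: [-0.3, -0.2, 1.1]
grip_width: 1.0
```

```bash
python3 q.py top; python3 find.py top t3.png; python3 -c "
from h import *
print(tool()[1][:,2],tool()[0]['joint_pos']); go([.486,-.325,.15],-50)"
```

```text
top blob 19 chute x [0.265 0.296] y [0.0088 0.0182] z [0.015 0.024]
top blob 177 chute x [0.145 0.288] y [-0.0172 -0.0031] z [0.015 0.025]
top blob 19 chute x [0.229 0.244] y [0.0092 0.016 ] z [0.012 0.024]
top blob 19 chute x [0.188 0.205] y [0.0086 0.0153] z [0.012 0.024]
top blob 19 chute x [0.15  0.164] y [0.0082 0.0179] z [0.016 0.025]
[ 0.4496 -0.1203  0.1774] [ 0.2445  0.0654 -0.9674]
[ 0.4496 -0.1203  0.1774]
0.71 [211. 178.] [0.6757 0.1958 0.02  ]
0.62 [376. 235.] [ 0.4966 -0.3284  0.02  ]
0.5 [210. 167.] [0.7118 0.2015 0.02  ]
0.48 [214. 159.] [0.7379 0.1887 0.02  ]
0.41 [217. 149.] [0.7716 0.1801 0.02  ]
[ 0.2443  0.065  -0.9675] [-0.3275 -0.2655  0.518   2.0982  0.0231  1.0442  0.2416]
tcp [ 0.4494 -0.1205  0.1778] phi 93.8 | tool shift [-0.2076  0.0179  0.0226] norm 0.210 turn 143.8
```

Call:
apply_moves(commands=[[-0.041, 0.0035, 0, 0, -1], [-0.041, 0.0035, 0, 0, -1], [-0.041, 0.0035, 0, 0, -1], [-0.041, 0.0035, 0, 0, -1], [-0.04, 0.0035, 0, 7.1, -1]])

```text
clock: 49.67
position: [0.4864, -0.3211, 0.1782]
ee_rot: [0.707, 0.695, 0.116, 0.065]
ft_force: [0.4, 1.2, -0.2]
grip_width: 0.997
```

Call:
apply_moves(commands=[[0, 0, 0.004, 7.1, -1], [0, 0, 0.004, 7.1, -1], [0, 0, 0.004, 7.1, -1], [0, 0, 0.004, 7.1, -1], [0, 0, 0.004, 7.1, -1]])

```text
clock: 50.08
position: [0.491, -0.3326, 0.1588]
ee_rot: [0.887, 0.444, 0.124, 0.032]
ft_force: [0.7, 0.3, 0.3]
grip_width: 0.999
```

Call:
apply_moves(commands=[[0, 0, 0.004, 7.1, -1], [0, 0, 0.004, 7.1, -1], [0, 0, 0.004, 7.1, -1], [0, 0, 0.004, 7.1, -1], [0, 0, 0.004, 7.1, -1]])

```text
clock: 50.5
position: [0.498, -0.3314, 0.1422]
ee_rot: [0.98, 0.151, 0.129, -0.007]
ft_force: [0.3, -0.0, -0.8]
grip_width: 1.002
```

Call:
apply_moves(commands=[[0, 0, 0.004, 7.1, -1], [0, 0, 0.004, 7.1, -1], [0, 0, 0.004, 7.1, -1], [0, 0, 0.004, 7.1, -1], [0, 0, 0.004, 7.1, -1]])

```text
clock: 50.92
position: [0.5057, -0.3293, 0.126]
ee_rot: [0.979, -0.155, 0.123, -0.046]
ft_force: [-0.6, -0.9, -0.1]
grip_width: 0.998
```

Call:
apply_moves(commands=[[0, 0, 0, 7.1, -1], [0, 0, 0, 7.1, -1], [0, 0, 0, 7.1, -1], [0, 0, 0, 7.1, -1]])

```text
clock: 51.25
position: [0.5077, -0.3276, 0.1278]
ee_rot: [0.911, -0.39, 0.108, -0.075]
ft_force: [-0.2, -0.2, 0.7]
grip_width: 0.995
```

```bash
python3 nx.py; python3 -c "
from h import *
print(tool()[0]['joint_pos'])"
```

```text
cap [ 0.4877 -0.3352] tail -51 643 381 z 0.037
target [ 0.4994 -0.3282]
tcp [ 0.5079 -0.3274  0.1279] phi 312.2 | tool shift [-0.0257  0.0404  0.1444] norm 0.152 turn 3.4
[ 0.2558  0.0532 -0.9653]
[-0.406   0.4533  1.2826  1.839  -0.7423  1.1292 -1.256 ]
```

Call:
apply_moves(commands=[[-0.006, 0.009, 0.028, 3.4, -1], [-0.006, 0.009, 0.028, 0, -1], [-0.005, 0.009, 0.028, 0, -1]])

```text
clock: 51.55
position: [0.5049, -0.3296, 0.0435]
ee_rot: [0.901, -0.411, 0.112, -0.078]
ft_force: [1.5, 0.5, 0.4]
grip_width: 1.0
```

```bash
python3 nx.py; python3 -c "
from h import *
print(tool()[0]['joint_pos'])"
```

```text
cap [ 0.488  -0.3358] tail -52 1293 1143 z 0.036
target [ 0.4999 -0.3289]
tcp [ 0.5019 -0.3273  0.0378] phi 310.0 | tool shift [-0.0082  0.0167  0.059 ] norm 0.062 turn 1.8
[ 0.2597  0.0518 -0.9643]
[-0.2909  0.544   1.1415  1.9343 -0.8872  0.991  -1.1564]
```

Call:
apply_moves(commands=[[-0.004, 0.007, 0.022, 1.8, -1], [-0.003, 0.006, 0.022, 0, -1], [-0.001, 0.003, 0.012, 0, -1]])

```text
clock: 51.85
position: [0.5014, -0.3282, -0.0201]
ee_rot: [0.899, -0.417, 0.109, -0.08]
ft_force: [-0.1, -0.1, -0.1]
grip_width: 1.0
```

Call:
apply_moves(commands=[[0, 0, 0.001, 0, 1], [0, 0, 0.002, 0, 1], [0, 0, 0.002, 0, 1], [0, 0, 0.001, 0, 1], [0, 0, 0, 0, 1]])

```text
clock: 52.27
position: [0.5052, -0.3279, -0.0228]
ee_rot: [0.902, -0.409, 0.11, -0.079]
ft_force: [0.2, 0.5, 0.6]
grip_width: 0.41
```

```bash
python3 held.py - .01|head -4; python3 -c "
from h import *
print(tool()[0]['joint_pos'])"
```

```text
[ 0.5052 -0.3279 -0.0228] 0.41037912095772305 [0.2 0.5 0.6] phi -49.7 z [ 0.263  0.053 -0.963]
blue 2993 tool mean [ 0.0042  0.0008 -0.0589] min [-0.0066 -0.0157 -0.0641] max [ 0.0125  0.018  -0.0434]
white 3628 tool mean [ 0.037   0.0035 -0.0488] min [ 0.0118 -0.007  -0.0542] max [ 0.0871  0.0218 -0.0402]
blue face 2021 / 2993 centre [ 0.0035 -0.0008 -0.0606] normal(tool) [ 0.1953 -0.1968 -0.9608] tilt from up 16.1 (dir x 11.5) range [-0.0069 -0.0158 -0.0655] [ 0.0131  0.0141 -0.0548]
[-0.1961  0.6235  1.0201  1.96   -1.0036  0.9087 -1.057 ]
```

Call:
apply_moves(commands=[[0.004, -0.008, -0.03, 0, 1], [0.004, -0.008, -0.035, 0, 1], [0.004, -0.008, -0.035, -7, 1], [0, 0, 0, -7, 1], [0, 0, 0, -7, 1]])

```text
clock: 52.73
position: [0.5035, -0.3268, 0.0865]
ee_rot: [0.963, -0.235, 0.122, -0.057]
ft_force: [0.8, 0.3, -1.0]
grip_width: 0.391
```

Call:
apply_moves(commands=[[0, 0, 0, -7, 1], [0, 0, 0, -7, 1], [0, 0, 0, -7, 1], [0, 0, 0, -7, 1], [0, 0, 0, -7, 1]])

```text
clock: 53.15
position: [0.5053, -0.3277, 0.0917]
ee_rot: [0.988, 0.072, 0.137, -0.016]
ft_force: [0.7, 0.5, 0.3]
grip_width: 0.386
```

Call:
apply_moves(commands=[[0, 0, 0, -7, 1], [0, 0, 0, -7, 1], [0, 0, 0, -7, 1], [0, 0, 0, -7, 1], [0, 0, 0, -7, 1]])

```text
clock: 53.57
position: [0.5056, -0.3283, 0.0947]
ee_rot: [0.918, 0.372, 0.136, 0.028]
ft_force: [-0.5, 0.1, -0.2]
grip_width: 0.39
```

Call:
apply_moves(commands=[[0, 0, 0, -7, 1], [0, 0, 0, -7, 1], [0, 0, 0, -7, 1], [0, 0, 0, -7, 1], [0, 0, 0, -7, 1]])

```text
clock: 53.98
position: [0.5056, -0.3292, 0.0975]
ee_rot: [0.759, 0.636, 0.122, 0.07]
ft_force: [-0.7, -0.5, 0.1]
grip_width: 0.388
```

```bash
python3 held.py - .06|head -4; python3 -c "
from h import *
print(tool()[0]['joint_pos']);go([.6,.05,.09],89)"
```

```text
[ 0.5056 -0.3292  0.0975] 0.387726650859986 [-0.7 -0.5  0.1] phi 80.7 z [ 0.274  0.049 -0.96 ]
blue 2898 tool mean [ 0.005  -0.0019 -0.0576] min [-0.0058 -0.0181 -0.0617] max [ 0.0133  0.0148 -0.0416]
white 3301 tool mean [ 0.0343 -0.0005 -0.0474] min [ 0.0127 -0.0097 -0.0525] max [ 0.0557  0.0088 -0.0402]
blue face 2030 / 2898 centre [ 0.0038 -0.0028 -0.0592] normal(tool) [ 0.1474 -0.1169 -0.9822] tilt from up 10.8 (dir x 8.5) range [-0.0063 -0.0184 -0.0625] [ 0.0135  0.015  -0.0553]
[-0.0584  0.2708  0.7913  1.8793 -0.51    0.9432  0.8082]
tcp [ 0.5055 -0.3293  0.0977] phi 81.2 | tool shift [0.3869 0.0224 0.0517] norm 0.391 turn -7.8
```

Call:
apply_moves(commands=[[0.02, 0.003, 0, -4, 1], [0.03, 0.005, 0, -4, 1], [0.04, 0.007, 0.002, 0, 1], [0.04, 0.008, 0.002, 0, 1], [0.04, 0.008, 0.002, 0, 1]])

```text
clock: 54.45
position: [0.5434, -0.169, 0.113]
ee_rot: [0.717, 0.682, 0.115, 0.083]
ft_force: [0.7, -0.8, -0.6]
grip_width: 0.388
```

Call:
apply_moves(commands=[[0.04, 0.008, 0.002, 0, 1], [0.04, 0.008, 0.002, 0, 1], [0.04, 0.008, 0.002, 0, 1], [0.04, 0.008, 0.002, 0, 1], [0.03, 0.008, 0.002, 0, 1]])

```text
clock: 54.87
position: [0.5943, 0.0264, 0.1287]
ee_rot: [0.723, 0.675, 0.119, 0.082]
ft_force: [0.5, -0.3, -0.3]
grip_width: 0.389
```

```bash
python3 held.py - .06|head -4; python3 -c "
from h import *
o,M,p=tool(); print(o['joint_pos']); w=M@np.array([0,0,-.052]); print('pivot off',w)
go(np.array([.586,.07,.112])-w,89); go(np.array([.586,.124,.112])-w,89)"
```

```text
[0.5943 0.0264 0.1287] 0.3894880161210857 [ 0.5 -0.3 -0.3] phi 86.6 z [ 0.283  0.042 -0.958]
blue 2923 tool mean [ 0.0052 -0.0018 -0.0578] min [-0.0057 -0.0182 -0.062 ] max [ 0.0135  0.0149 -0.0422]
white 3236 tool mean [ 0.0352 -0.0006 -0.0472] min [ 0.0137 -0.0097 -0.0518] max [ 0.0559  0.0086 -0.0401]
blue face 2071 / 2923 centre [ 0.0039 -0.0026 -0.0592] normal(tool) [ 0.1437 -0.1141 -0.983 ] tilt from up 10.6 (dir x 8.3) range [-0.0062 -0.0185 -0.0624] [ 0.0136  0.0149 -0.0552]
[-0.6342  0.0881  0.5375  1.9428 -0.0818  0.8327 -0.1203]
pivot off [-0.0148 -0.0024  0.0498]
tcp [0.5959 0.0334 0.1292] phi 87.0 | tool shift [ 0.0349 -0.0168  0.0673] norm 0.078 turn -2.0
tcp [0.5959 0.0334 0.1292] phi 87.0 | tool shift [ 0.0887 -0.0205  0.0698] norm 0.115 turn -2.0
```

Call:
apply_moves(commands=[[0.005, -0.009, 0.033, -2, 1], [0.012, -0.009, 0.033, 0, 1], [0.025, -0.001, 0.001, 0, 1], [0.025, 0, 0, 0, 1], [0.02, 0, 0, 0, 1]])

```text
clock: 55.33
position: [0.6012, 0.1255, 0.0644]
ee_rot: [0.714, 0.685, 0.121, 0.085]
ft_force: [-0.2, -0.7, 0.4]
grip_width: 0.392
```

```bash
python3 -c "
from h import *
o,M,p=tool(); print(o['ft_force']); w=M@np.array([0,0,-.052]); print('pivot',p+w)
go(np.array([.586,.124,.112])-w,89);go(np.array([.586,.124,.16])-w,89)"
```

```text
[-0.2077 -0.7154  0.4214]
pivot [0.5862 0.1232 0.1141]
tcp [0.6012 0.1255 0.0644] phi 88.1 | tool shift [ 0.0007 -0.0008  0.002 ] norm 0.002 turn -0.9
tcp [0.6012 0.1255 0.0644] phi 88.1 | tool shift [ 0.0033  0.013  -0.0439] norm 0.046 turn -0.9
```

Call:
apply_moves(commands=[[0, 0.0035, -0.0115, -0.9, 1], [0, 0.0035, -0.0115, 0, 1], [0, 0.0035, -0.0115, 0, 1], [0, 0.0035, -0.0115, 0, 1], [0, 0.003, -0.01, 0, 1]])

```text
clock: 55.75
position: [0.5924, 0.1258, 0.1166]
ee_rot: [0.711, 0.69, 0.112, 0.08]
ft_force: [-0.9, -0.6, -4.7]
grip_width: 0.366
```

```bash
python3 held.py - .05 | tail -6; python3 -c "
from h import *
print(tool()[0]['ft_force'],tool()[1][:,2])"
```

```text
blue face 1879 / 2762 centre [ 0.0032 -0.0018 -0.0491] normal(tool) [ 0.6903  0.0088 -0.7235] tilt from up 43.7 (dir x 43.7) range [-0.0048 -0.0175 -0.0561] [ 0.0104  0.0141 -0.0409]
side face length 0.01868556893007799
CAP tool [-0.0076 -0.002  -0.0372] world [0.5803 0.1169 0.1515] axis from up 51.0
TCP for cap at load: [0.5691 0.2005 0.1441]
tcp [0.5934 0.1255 0.1186] phi 88.6 | tool shift [ 0.08    0.0053 -0.1155] norm 0.141 turn -90.6
tcp [0.5934 0.1255 0.1186] phi 88.6 | tool shift [ 0.0756 -0.0192 -0.0281] norm 0.083
[-1.5421 -2.8113 -1.3393] [ 0.2717  0.0399 -0.9616]
```

Call:
apply_moves(commands=[[-0.001, 0.003, -0.011, 0, 1], [-0.001, 0.001, -0.005, 0, 1], [-0.02, 0, 0, 0, 1], [-0.02, 0.006, -0.03, 0, 1], [0, 0.008, -0.035, 0, 1]])

```text
clock: 56.22
position: [0.5835, 0.0759, 0.1938]
ee_rot: [0.715, 0.687, 0.108, 0.079]
ft_force: [2.0, -0.1, 0.6]
grip_width: 0.368
```

Call:
apply_moves(commands=[[0, 0.008, -0.035, -7, 1], [0, 0.003, -0.015, -7, 1], [0, 0, 0, -7, 1], [0, 0, 0, -7, 1], [0, 0, 0, -7, 1]])

```text
clock: 56.63
position: [0.5861, 0.0711, 0.2581]
ee_rot: [0.472, 0.87, 0.086, 0.113]
ft_force: [-0.2, 0.4, -0.3]
grip_width: 0.365
```

Call:
apply_moves(commands=[[0, 0, 0, -7, 1], [0, 0, 0, -7, 1], [0, 0, 0, -7, 1], [0, 0, 0, -7, 1], [0, 0, 0, -7, 1]])

```text
clock: 57.05
position: [0.5888, 0.0706, 0.2604]
ee_rot: [0.181, 0.972, 0.05, 0.138]
ft_force: [-0.3, -0.3, 0.5]
grip_width: 0.368
```

Call:
apply_moves(commands=[[0, 0, 0, -7, 1], [0, 0, 0, -7, 1], [0, 0, 0, -6, 1]])

```text
clock: 57.3
position: [0.5902, 0.0702, 0.2611]
ee_rot: [0.005, 0.989, 0.025, 0.146]
ft_force: [-0.1, -0.3, 0.0]
grip_width: 0.365
```

```bash
sed -i 's/.1916,.179/.1916,.181/' held.py; python3 held.py - .19 | tail -6; python3 -c "
from h import *
print(tool()[1][:,2], tool()[0]['joint_pos'])"
```

```text
blue face 1684 / 3065 centre [ 0.0036  0.0001 -0.0481] normal(tool) [ 0.7923  0.0198 -0.6099] tilt from up 52.4 (dir x 52.4) range [-0.0038 -0.0161 -0.0554] [ 0.0097  0.0155 -0.0388]
side face length 0.0183096170290026
CAP tool [-0.0087  0.     -0.0378] world [0.5876 0.0682 0.2998] axis from up 21.0
TCP for cap at load: [0.5596 0.1936 0.1423]
tcp [0.5903 0.0701 0.2612] phi 179.4 | tool shift [0.038  0.1221 0.0222] norm 0.130 turn 0.2
tcp [0.5903 0.0701 0.2612] phi 179.4 | tool shift [0.0649 0.1176 0.1108] norm 0.174
[ 0.2893  0.0487 -0.956 ] [-0.7735 -0.0391  0.5631  1.7689  0.0367  1.1084  1.3498]
```

Call:
apply_moves(commands=[[0.0095, 0.0305, 0.0055, 0, 1], [0.0095, 0.0305, 0.0055, 0, 1], [0.0095, 0.0305, 0.0055, 0, 1], [0.0095, 0.029, 0.0055, 0, 1], [0, 0, 0, 0, 1]])

```text
clock: 57.77
position: [0.5622, 0.1941, 0.2364]
ee_rot: [0.014, 0.988, 0.028, 0.149]
ft_force: [0.5, 0.6, 0.1]
grip_width: 0.367
```

```bash
python3 held.py - .19 | tail -4
```

```text
CAP tool [-0.0088 -0.0005 -0.0379] world [0.5593 0.1913 0.275 ] axis from up 19.6
TCP for cap at load: [0.5599 0.1944 0.1423]
tcp [0.5633 0.1911 0.237 ] phi 177.7 | tool shift [0.004  0.0031 0.0011] norm 0.005 turn -1.5
tcp [0.5633 0.1911 0.237 ] phi 177.7 | tool shift [ 0.0313 -0.0024  0.0895] norm 0.095
```

Call:
apply_moves(commands=[[0.006, 0.0025, 0.01, -1.5, 1], [0.007, -0.001, 0.02, 0, 1], [0.003, -0.0005, 0.008, 0, 1], [0, 0, 0, 0, 1]])

```text
clock: 58.15
position: [0.561, 0.1923, 0.1948]
ee_rot: [0.005, 0.988, 0.027, 0.152]
ft_force: [-0.4, 0.1, -0.6]
grip_width: 0.37
```

```bash
python3 held.py - .17 | tail -4
```

```text
CAP tool [-0.0087 -0.0005 -0.0377] world [0.5579 0.1897 0.2332] axis from up 20.3
TCP for cap at load: [0.5601 0.1942 0.1426]
tcp [0.5612 0.192  0.1954] phi 178.8 | tool shift [-0.0108  0.0043 -0.038 ] norm 0.040 turn -0.4
tcp [0.5612 0.192  0.1954] phi 178.8 | tool shift [ 0.017  -0.0007  0.0501] norm 0.053
```

Call:
apply_moves(commands=[[0.001, 0.0025, 0.004, 0, 1], [0.006, -0.001, 0.018, 0, 1], [0.006, -0.001, 0.018, 0, 1], [0.003, -0.0005, 0.008, 0, 1]])

```text
clock: 58.53
position: [0.5643, 0.1946, 0.1486]
ee_rot: [0.008, 0.987, 0.029, 0.156]
ft_force: [-0.1, 0.1, -0.1]
grip_width: 0.366
```

```bash
python3 held.py - .15 | tail -4
```

```text
CAP tool [-0.0087 -0.0005 -0.0376] world [0.561  0.1918 0.187 ] axis from up 20.1
TCP for cap at load: [0.5603 0.1944 0.1426]
tcp [0.5637 0.1943 0.1475] phi 178.5 | tool shift [-0.0235  0.0052 -0.0842] norm 0.088 turn -0.7
tcp [0.5637 0.1943 0.1475] phi 178.5 | tool shift [ 0.0047 -0.0002  0.0036] norm 0.006
```

Call:
apply_moves(commands=[[0.004, 0, 0.004, 0, 1], [0, 0, 0.001, 0, -0.3], [0, 0, 0.001, 0, -0.3], [0, 0, 0.001, 0, -0.3]])

```text
clock: 58.92
position: [0.5633, 0.1953, 0.1419]
ee_rot: [0.009, 0.987, 0.029, 0.156]
ft_force: [0.3, 0.1, -0.3]
grip_width: 0.649
```

Call:
apply_moves(commands=[[-0.006, 0, -0.02, 0, -0.3], [-0.011, 0, -0.038, 0, -0.3], [-0.011, 0, -0.038, 0, -0.3], [-0.006, 0, -0.02, 0, -0.3]])

```text
clock: 59.25
position: [0.5575, 0.1869, 0.263]
ee_rot: [0.008, 0.988, 0.027, 0.153]
ft_force: [1.2, -0.1, 0.6]
grip_width: 0.652
```

Call:
apply_moves(commands=[[-0.032, 0.02, 0.01, 0, -0.1], [-0.032, 0.02, 0.01, 0, -0.1], [-0.03, 0.017, 0.01, 0, -0.1], [0, 0, 0, 0, -0.1]])

```text
clock: 59.58
position: [0.663, 0.2472, 0.2814]
ee_rot: [0.008, 0.986, 0.034, 0.161]
ft_force: [-0.3, 0.9, -1.6]
grip_width: 0.548
```

```bash
python3 q.py top; cat > k.py <<'E'
from h import *
import sys
o,M,p=tool(); im,d=camera('wrist'); save('k1.png',im); X=cloud('wrist',d,o)
m=(X[...,2]>.230)&(X[...,2]<.242)&(X[...,0]>.5)&(X[...,0]<.69)&(X[...,1]>.12)&(X[...,1]<.29); k=X[m]; print('knobtop',k.mean(0) if len(k) else None,k.min(0) if len(k) else '',k.max(0) if len(k) else '',len(k))
for q in nets.place_of('wrist','gate_knob')[:2]: print(round(q['conf'],2),np.round(q['xy']),atz('wrist',q['xy'],.214,o))
print(M[:,2])
c=(k.min(0)+k.max(0))/2; t=np.array([c[0],c[1],.218])-M@np.array([0,0,-.055]); print('TCP grip',t); go(t,179); go([t[0],t[1],.25],179)
E
python3 k.py
```

```text
top blob 17 chute x [0.263 0.294] y [0.0088 0.0181] z [0.015 0.025]
top blob 268 chute x [0.104 0.287] y [-0.0173  0.0111] z [0.014 0.025]
top blob 17 chute x [0.022 0.239] y [-0.0195  0.0164] z [0.013 0.119]
top blob 19 chute x [0.007 0.202] y [-0.0198  0.0152] z [0.014 0.25 ]
top blob 24 chute x [0.15  0.164] y [0.0055 0.0179] z [0.014 0.024]
[0.6618 0.2456 0.2823] [ 0.3181  0.0653 -0.9458]
knobtop [0.6503 0.2501 0.2345] [0.6432 0.2425 0.2301] [0.6588 0.2576 0.2363] 282
0.63 [250. 154.] [0.6477 0.2483 0.214 ]
0.32 [181.  25.] [0.5501 0.2035 0.214 ]
[ 0.3181  0.0653 -0.9458]
TCP grip [0.6685 0.2536 0.166 ]
tcp [0.6602 0.2431 0.2831] phi 178.2 | tool shift [0.0295 0.0021 0.1141] norm 0.118 turn -0.8
tcp [0.6602 0.2431 0.2831] phi 178.2 | tool shift [0.0029 0.0082 0.0346] norm 0.036 turn -0.8
```

Call:
apply_moves(commands=[[0.003, 0.009, 0.034, -0.8, -0.1], [0.01, -0.001, 0.028, 0, -0.1], [0.009, -0.002, 0.027, 0, -0.1], [0.008, -0.002, 0.024, 0, -0.1]])

```text
clock: 60.07
position: [0.6704, 0.2549, 0.1754]
ee_rot: [0.004, 0.985, 0.039, 0.168]
ft_force: [0.9, -0.2, -1.0]
grip_width: 0.547
```

Call:
apply_moves(commands=[[0, 0, 0.001, 0, 1], [0, 0, 0.001, 0, 1], [0, 0, 0.001, 0, 1], [0, 0, 0, 0, 1], [0, 0, 0, 0, 1]])

```text
clock: 60.48
position: [0.6665, 0.2511, 0.1698]
ee_rot: [0.005, 0.986, 0.037, 0.164]
ft_force: [6.7, 0.5, -15.1]
grip_width: 0.191
```

```bash
cat > g.py <<'E'
from h import *
o,M,p=tool(); w=M@np.array([0,0,-.055]); k=p+w; th=np.arctan2(k[0]-.5295,.264-k[1]); print('knob est',k,'theta',th,'grip',o['grip_width'],o['ft_force'],M[:,2])
for t in np.arange(1.5,-.3,-.25):
    c=np.array([.5295+.122*np.sin(t),.264-.122*np.cos(t),k[2]]); print('theta %.2f'%t,(M.T@(c-k)).round(4))
E
python3 g.py
```

```text
knob est [0.6486 0.2472 0.2217] theta 1.4305514989458636 grip 0.1907516069114207 [  6.6884   0.4791 -15.051 ] [ 0.3244  0.0711 -0.9433]
theta 1.50 [-0.0022  0.0082  0.0014]
theta 1.25 [ 0.0027 -0.0216 -0.0026]
theta 1.00 [ 0.0146 -0.0489 -0.0088]
theta 0.75 [ 0.0325 -0.0721 -0.0168]
theta 0.50 [ 0.0555 -0.0898 -0.0261]
theta 0.25 [ 0.082  -0.1008 -0.0361]
theta 0.00 [ 0.1105 -0.1045 -0.0461]
theta -0.25 [ 0.1391 -0.1007 -0.0556]
```

Call:
apply_moves(commands=[[0.003, -0.022, -0.003, 0, 1], [0.012, -0.027, -0.006, 0, 1], [0.018, -0.023, -0.008, 0, 1]])

```text
clock: 60.73
position: [0.6309, 0.1826, 0.1712]
ee_rot: [0.001, 0.986, 0.037, 0.165]
ft_force: [-1.2, 4.9, -3.2]
grip_width: 0.187
```

```bash
python3 g.py
```

```text
knob est [0.6129 0.1786 0.2231] theta 0.7736184243638223 grip 0.18714346637265455 [-1.2436  4.9338 -3.2204] [ 0.3262  0.0734 -0.9424]
theta 1.50 [-0.0351  0.0761  0.0181]
theta 1.25 [-0.0299  0.0465  0.014 ]
theta 1.00 [-0.0179  0.0192  0.0077]
theta 0.75 [ 0.0002 -0.0039 -0.0004]
theta 0.50 [ 0.0233 -0.0213 -0.0097]
theta 0.25 [ 0.0499 -0.0321 -0.0198]
theta 0.00 [ 0.0783 -0.0356 -0.0299]
theta -0.25 [ 0.1069 -0.0315 -0.0395]
```

Call:
apply_moves(commands=[[0.0235, -0.021, -0.01, 0, 1], [0.0265, -0.011, -0.01, 0, 1], [0.0285, -0.0035, -0.01, 0, 1], [0.007, 0, -0.002, 0, 1]])

```text
clock: 61.07
position: [0.5356, 0.1465, 0.1746]
ee_rot: [0.001, 0.985, 0.042, 0.167]
ft_force: [12.0, -0.4, -10.8]
grip_width: 0.176
```

```bash
python3 g.py | head -1
```

```text
knob est [0.5175 0.142  0.2263] theta -0.09826120425779439 grip 0.17562688208497215 [ 11.9641  -0.4444 -10.8191] [ 0.3297  0.0819 -0.9405]
```

Call:
apply_moves(commands=[[0, 0, 0, 0, -0.1], [0, 0, 0, 0, -0.1], [0, 0, 0, 0, -0.1]])

```text
clock: 61.32
position: [0.5368, 0.1471, 0.1806]
ee_rot: [0.001, 0.984, 0.045, 0.171]
ft_force: [0.0, 0.1, 0.5]
grip_width: 0.553
```

Call:
apply_moves(commands=[[-0.013, 0.003, -0.036, 0, -0.1], [-0.013, 0.003, -0.036, 0, -0.1], [-0.013, 0.003, -0.036, 0, -0.1], [-0.015, 0.033, 0.008, 0, 1], [-0.015, 0.033, 0.008, 0, 1]])

```text
clock: 61.73
position: [0.5744, 0.206, 0.3075]
ee_rot: [0.008, 0.984, 0.047, 0.173]
ft_force: [0.4, 0.3, -0.9]
grip_width: 0.275
```

Call:
apply_moves(commands=[[-0.015, 0.033, 0.008, 0, 1], [-0.015, 0.033, 0.008, 0, 1], [-0.015, 0.033, 0.008, 0, 1], [-0.015, 0.033, 0.008, 0, 1], [0, 0, 0, 0, 1]])

```text
clock: 62.15
position: [0.6507, 0.3524, 0.3147]
ee_rot: [0.006, 0.983, 0.049, 0.177]
ft_force: [-0.9, 0.4, -1.1]
grip_width: -0.0
```

```bash
python3 - <<'E'
from h import *
import q if False else None
E
python3 - <<'E'
from h import *
o,M,p=tool(); im,d=camera('wrist'); X=cloud('wrist',d,o); hsv=cv2.cvtColor(im,cv2.COLOR_RGB2HSV)
g=(hsv[...,0]>45)&(hsv[...,0]<85)&(hsv[...,1]>90)&(d>0)&(abs(X[...,0]-.62)<.05)&(abs(X[...,1]-.34)<.05)
B=X[g]; print('green',g.sum(),B.mean(0),B.min(0),B.max(0)) if g.sum() else print('none')
for r in nets.place_of('wrist','start_top')[:1]: print(r['conf'],atz('wrist',r['xy'],.078,o))
t,dt=camera('top'); Y=cloud('top',dt); h=cv2.cvtColor(t,cv2.COLOR_RGB2HSV); save('t4.png',t)
m=(abs(Y[...,2]-.234)<.006)&(abs(Y[...,1]-.145)<.03)&(abs(Y[...,0]-.53)<.04); print('knob top cam',Y[m].mean(0),m.sum())
m=(X[...,2]>.188)&(X[...,2]<.2)&(X[...,1]<.25)&(X[...,1]>.15)&(X[...,0]>.5)&(X[...,0]<.6); K=X[m]; print('bar',len(K),np.polyfit(K[:,1],K[:,0],1) if len(K)>20 else '')
print(p,M[:,2]); T=(X-p)@M; k=(abs(T[...,1])<.012)&(abs(T[...,0])<.02)&(T[...,2]>-.08)&(T[...,2]<-.02)&(d>0); print('tip z_t',np.percentile(T[k][:,2],99) if k.sum() else None,k.sum())
c=B.mean(0) if g.sum() else np.array([.6195,.341,.078])
tip=M@np.array([0,0,-.040]); go(np.array([c[0],c[1],.095])-tip); go(np.array([c[0],c[1],.070])-tip)
E
python3 q.py top
```

```text
green 1313 [0.6058 0.3402 0.2822] [0.5814 0.2902 0.0702] [0.6374 0.3899 0.44  ]
0.66 [0.6234 0.3427 0.078 ]
knob top cam [0.5316 0.1411 0.2352] 32
bar 765 [-0.0016  0.5328]
[0.6507 0.3524 0.3147] [ 0.3483  0.094  -0.9326]
tip z_t -0.043943964620488635 1767
tcp [0.6511 0.344  0.3173] phi 177.7 | tool shift [ 0.12   -0.0257  0.231 ] norm 0.262
tcp [0.6511 0.344  0.3173] phi 177.7 | tool shift [ 0.1287 -0.0281  0.2543] norm 0.286
top blob 20 chute x [0.263 0.296] y [0.0087 0.0187] z [0.014 0.024]
top blob 267 chute x [0.104 0.287] y [-0.0172  0.0108] z [0.014 0.024]
top blob 13 chute x [0.23  0.238] y [0.0091 0.0158] z [0.014 0.026]
top blob 16 chute x [0.188 0.201] y [0.0085 0.0152] z [0.014 0.024]
top blob 20 chute x [0.15  0.165] y [0.0082 0.0176] z [0.016 0.024]
[0.651  0.343  0.3181] [ 0.3516  0.0919 -0.9316]  File "<stdin>", line 2
    import q if False else None
             ^^
SyntaxError: invalid syntax
```

Call:
apply_moves(commands=[[0.0134, -0.003, 0.03, 0, 1], [0.0134, -0.003, 0.03, 0, 1], [0.0134, -0.003, 0.03, 0, 1], [0.0134, -0.003, 0.03, 0, 1]])

```text
clock: 62.68
position: [0.6502, 0.3402, 0.1978]
ee_rot: [0.015, 0.981, 0.055, 0.187]
ft_force: [1.4, 0.0, 0.4]
grip_width: -0.0
```

Call:
apply_moves(commands=[[0.0134, -0.003, 0.03, 0, 1], [0.0134, -0.003, 0.03, 0, 1], [0.0134, -0.003, 0.028, 0, 1], [0.01, -0.002, 0.022, 0, 1]])

```text
clock: 63.02
position: [0.6454, 0.3364, 0.0762]
ee_rot: [0.02, 0.98, 0.057, 0.19]
ft_force: [-0.1, -0.3, -0.2]
grip_width: 0.001
```

```bash
python3 - <<'E'
from h import *
o,M,p=tool(); tip=M@np.array([0,0,-.042]); print('tip',p+tip,M[:,2],o['ft_force'])
im,d=camera('wrist')
for r in nets.place_of('wrist','start_top')[:1]: print(r['conf'],atz('wrist',r['xy'],.078,o))
for r in nets.place_of('top','start_top')[:0]: pass
for z in (.09,.078,.068): go(np.array([.6205,.342,z])-tip)
E
```

```text
tip [0.6296 0.3321 0.1149] [ 0.3748  0.1035 -0.9213] [-0.0675 -0.3407 -0.2457]
0.79 [0.6228 0.3428 0.078 ]
tcp [0.6453 0.3367 0.0769] phi 176.4 | tool shift [0.0184 0.0065 0.0212] norm 0.029
tcp [0.6453 0.3367 0.0769] phi 176.4 | tool shift [0.0229 0.0051 0.0323] norm 0.040
tcp [0.6453 0.3367 0.0769] phi 176.4 | tool shift [0.0266 0.0039 0.0415] norm 0.049
```

Call:
apply_moves(commands=[[0.004, 0.0105, 0.01, 0, 1], [0.006, -0.002, 0.014, 0, 1], [0.002, -0.0005, 0.005, 0, 1]])

```text
clock: 63.42
position: [0.6506, 0.3515, 0.0559]
ee_rot: [0.021, 0.979, 0.06, 0.195]
ft_force: [-0.7, -0.7, -0.3]
grip_width: 0.003
```

Call:
apply_moves(commands=[[0.002, -0.0005, 0.005, 0, 1], [0.002, -0.0005, 0.005, 0, 1]])

```text
clock: 63.58
position: [0.6526, 0.3543, 0.0483]
ee_rot: [0.021, 0.978, 0.062, 0.197]
ft_force: [-0.8, -1.3, 2.7]
grip_width: 0.001
```

Call:
apply_moves(commands=[[0.002, -0.0005, 0.005, 0, 1], [0.002, -0.0005, 0.005, 0, 1], [0.002, -0.0005, 0.005, 0, 1]])

```text
clock: 63.83
position: [0.6602, 0.3587, 0.0424]
ee_rot: [0.022, 0.976, 0.067, 0.204]
ft_force: [-0.3, -1.3, 10.5]
grip_width: 0.002
```

Call:
apply_moves(commands=[[0.003, -0.0005, 0.006, 0, 1], [0.003, -0.0005, 0.006, 0, 1]])

```text
clock: 64.0
position: [0.6671, 0.3624, 0.0392]
ee_rot: [0.023, 0.975, 0.072, 0.211]
ft_force: [-0.0, -1.7, 17.0]
grip_width: -0.001
```

```bash
python3 - <<'E'
from h import *
o,M,p=tool(); tip=M@np.array([0,0,-.042]); c=M@np.array([.011,0,-.042]); print('tip',p+tip,'corner',p+c,M[:,2],o['ft_force'])
im,d=camera('wrist'); s=camera('side')[0]; u=proj('side',[.62,.342,.08]).astype(int)
a=cv2.resize(s[u[1]-45:u[1]+45,u[0]-60:u[0]+60],None,fx=3.3,fy=3.3); b=cv2.resize(im[130:330,150:350],(a.shape[0]*1,a.shape[0])); save('press.png',cv2.convertScaleAbs(np.hstack([a,b]),alpha=1.5))
E
```

```text
tip [0.6497 0.357  0.077 ] corner [0.6397 0.3578 0.0725] [ 0.415   0.1309 -0.9004] [-0.0091 -1.6733 16.9939]
```

View pics/press.png

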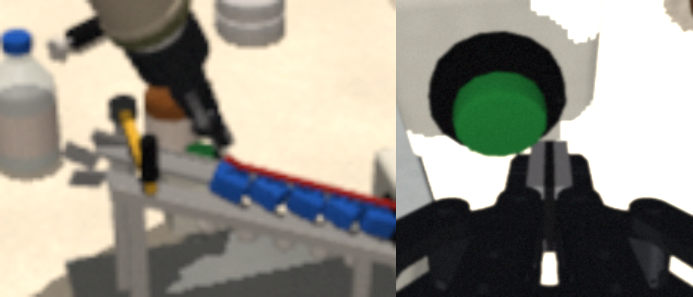

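Call:
apply_moves(commands=[[-0.008, 0.003, -0.018, 0, 1], [0.01, -0.01, -0.006, 0, 1], [0.01, -0.01, -0.006, 0, 1], [0, 0, 0, 0, 1]])

```text
clock: 64.43
position: [0.6469, 0.3438, 0.0631]
ee_rot: [0.023, 0.974, 0.074, 0.215]
ft_force: [0.6, 0.3, -0.3]
grip_width: 0.0
```

```bash
cat > m.py <<'E'
from h import *
import sys
o,M,p=tool(); c=M@np.array([.011,0,-.042]); print('tip',p+M@np.array([0,0,-.042]),'corner',p+c,'F',o['ft_force']); print(M.tolist())
im,d=camera('wrist'); X=cloud('wrist',d,o); hsv=cv2.cvtColor(im,cv2.COLOR_RGB2HSV)
g=(hsv[...,0]>45)&(hsv[...,0]<85)&(hsv[...,1]>100)&(X[...,2]>.06)&(X[...,2]<.09)&(abs(X[...,0]-.62)<.03)&(abs(X[...,1]-.342)<.03); B=X[g]
if len(B)>10: print('green',len(B),np.percentile(B,3,0),np.percentile(B,97,0),'med z',np.median(B[:,2]))
save(sys.argv[1],cv2.convertScaleAbs(cv2.resize(im[130:330,150:350],None,fx=2,fy=2),alpha=1.5))
E
python3 m.py m1.png
```

```text
tip [0.6292 0.3381 0.1008] corner [0.6192 0.339  0.0962] F [ 0.5878  0.2855 -0.3334]
[[-0.9066516484667696, 0.013499236268931715, 0.42166403564051413], [0.0773091227082913, 0.9878793440320851, 0.1346020103148972], [-0.4147361665909589, 0.15463561121194852, -0.896706049866144]]
green 1942 [0.6048 0.3276 0.0718] [0.6295 0.3543 0.0828] med z 0.08159795363057994
```

Call:
apply_moves(commands=[[0.003, -0.0015, 0.0045, 0, 1], [0.003, -0.0015, 0.0045, 0, 1], [0.003, -0.0015, 0.0045, 0, 1], [0.003, -0.0015, 0.0045, 0, 1]])

```text
clock: 64.82
position: [0.6482, 0.3455, 0.0439]
ee_rot: [0.023, 0.973, 0.077, 0.218]
ft_force: [-30.0, -15.1, 59.2]
grip_width: 0.0
```

Call:
apply_moves(commands=[[0.0035, -0.0015, 0.006, 0, 1], [0.0035, -0.0015, 0.006, 0, 1], [0.0035, -0.0015, 0.006, 0, 1]])

```text
clock: 65.07
position: [0.6637, 0.3531, 0.0449]
ee_rot: [0.024, 0.968, 0.089, 0.235]
ft_force: [-0.7, -2.9, 17.1]
grip_width: -0.002
```

```bash
python3 m.py m2.png
```

```text
tip [0.6444 0.3464 0.0815] corner [0.6347 0.3474 0.0766] F [-0.7406 -2.8586 17.1226]
[[-0.8882247205972748, 0.005333205944857249, 0.4593782783657097], [0.08929602549077328, 0.9828661185110749, 0.16124643535447664], [-0.45064738493798556, 0.18424372444488846, -0.8734822175930267]]
green 2183 [0.6051 0.3281 0.0717] [0.6317 0.3546 0.0767] med z 0.07561805007454163
```

View pics/m2.png

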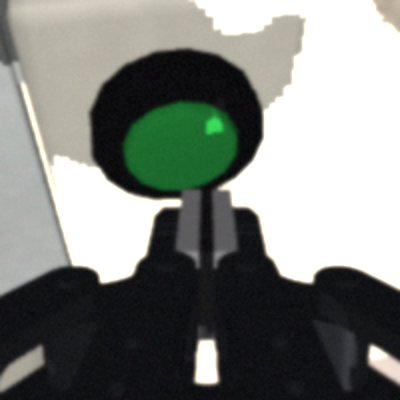

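Call:
apply_moves(commands=[[-0.016, 0.006, -0.031, 0, 1], [-0.016, 0.006, -0.031, 0, 1], [-0.016, 0.006, -0.031, 0, 1], [-0.008, 0.003, -0.015, 0, 1], [0, 0, 0, 0, 1]])

```text
clock: 65.53
position: [0.6657, 0.3515, 0.169]
ee_rot: [0.024, 0.968, 0.088, 0.235]
ft_force: [1.5, 0.2, 0.8]
grip_width: -0.001
```

```bash
python3 m.py m3.png; python3 q.py top; python3 - <<'E'
from h import *
o,M,p=tool(); im,d=camera('wrist'); X=cloud('wrist',d,o)
m=(X[...,2]>.186)&(X[...,2]<.202)&(X[...,1]<.25)&(X[...,1]>.15)&(X[...,0]>.5)&(X[...,0]<.6); K=X[m]; print('bar',len(K),np.polyfit(K[:,1],K[:,0],1) if len(K)>20 else '')
print(o['clock'],o['ft_force']); print(workorder.hand_in())
E
```

```text
tip [0.6464 0.3448 0.2057] corner [0.6366 0.3458 0.2007] F [1.5063 0.2201 0.823 ]
[[-0.8881084802821855, 0.005845163820868221, 0.4595967377068444], [0.0887095786219621, 0.9832990743320582, 0.158913627730385], [-0.4509921705657213, 0.18190317335776382, -0.8737947685874496]]
green 1278 [0.6051 0.3275 0.0717] [0.6327 0.3547 0.0832] med z 0.08166796091668964
top blob 19 chute x [0.263 0.296] y [0.009  0.0184] z [0.017 0.024]
top blob 272 chute x [0.104 0.287] y [-0.0173  0.0103] z [0.014 0.025]
top blob 14 chute x [0.228 0.243] y [0.0089 0.0159] z [0.013 0.024]
top blob 17 chute x [0.187 0.202] y [0.0084 0.0151] z [0.016 0.025]
top blob 21 chute x [0.149 0.165] y [0.0082 0.0177] z [0.016 0.024]
[0.6643 0.3508 0.1649] [ 0.4566  0.1566 -0.8758]
bar 0 
65.6333 [0.4346 0.3316 0.1623]
the job is handed in; nothing more can be done
None
```

I opened the keeper bar, hung all five tubes cap up in the slot, shut the bar behind them, pressed the start button and handed the job in. That was at about 65.6 s of the 210 s allowed. Each tube was picked by its cap and tipped upright by levering its tail under the edge of the chute plate.

**Last checks**
- **Tubes:** the top camera showed five blue caps in one row at chute x of about 104 to 296 mm, centred on the slot, on the plate.
- **Keeper bar:** the wrist and top cameras showed it shut (about 0 rad) before the press. The later wrist view from over the button found no bar points, so the bar was not measured again after the press.
- **Button:** its top measured 81.6 mm before, 75.6 mm while pressed and 81.7 mm after, so it went in about 6 mm and came out again.
- **Contact:** the wrist force was near zero before hand-in.

**What went wrong or disagreed**
- The first grip on the knob closed above it, because the real fingertips sit about 40 mm behind the reported TCP. I corrected for this from then on.
- The tool tilted slowly during the run, reaching about 29 degrees by the end. I allowed for this in the moves.
- The first press landed on the button's black collar at 17 N. During the second, successful press the wrist force briefly reached about 68 N, below the 120 N limit. It was the fingertips that pressed.
- The bottles and beaker were not measured again at the end. I saw no contact with them.

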